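Load the handpiece drying carriage

ROBOT

A 6-joint arm with a two-finger parallel gripper is mounted at the origin on the work surface. World frame = base frame: x ahead of the robot, y to its left, z up, the work surface at z = 0. Lengths are in mm, angles in rad, forces in N, time in s.
With the tool pointing down it reaches from about 350 to 1000 mm from the base axis. Payload 7.1 kg.
Tool frame: the origin (TCP) lies midway between the tips of the shut fingers; the grasp point (between the pads) lies 19 mm behind it (manip.grip_depth is the y of the grasp point in the tool frame, in mm); y points along the fingers, x is the direction in which the jaws open and shut, and the axes are right-handed (so a half turn about y gives the same grasp; the last joint's range is limited). The gripper opens to 85 mm and grips with 20 to 120 N. Pads are 22 mm wide; open, the fingers measure 114 mm over their backs; the gripper's body (76 mm by 85 mm) begins 54 mm behind the grasp point. The pads swing forward as they close: fully open they stand 13 mm farther back than shut.
Start: joints at [-1.346, 0.423, 1.63, -0, 1.089, -0.019], TCP at [150.889, -606.496, 231.319] pointing down, gripper open.
Joint ranges: [-3, 3], [-0.9, 2.11], [0.09, 2.58], [-1.31, 4.45], [0.11, 2.69], [-2.54, 2.54]. Speed limits (rad/s): [2.39, 2.39, 3.01, 3.14, 3.14, 3.14].

INTERFACE

Orientations are given as a unit quaternion [x, y, z, w].
In Python, from bench import manip gives the robot as it stands.
- The arm moves only by the tool apply_moves, never from a script. Its argument "steps" is one flat list of numbers, 5 for each row, row after row: the finger opening in m, from 0 to 0.0854, then the shift along the tool's x, y, z in m, then the turn about the tool's y in degrees. In form: [jaw, dx, dy, dz, spin, jaw, dx, dy, dz, spin, ...]. A call has 1 to 5 rows; each row shifts and turns the pose as measured when the row begins, along the tool's axes as they then stand; what a row does not reach is not made up. A row lasts 1/12 s, in which the tool goes at most 41.7 mm and 7.16 degrees, less where a joint would pass 70% of its speed; a pose out of reach is approached as far as the arm can. A call with a gripper value outside its range is refused whole. The fingers move at their own pace and stop on an object; the grip force is fixed at half the most. Time passes only in rows, so rows that do not move let the fingers close. It gives the time, the measured TCP pose, the force and the opening at its end, in the units of the state.
- manip.read_state(): the state, without advancing time (a new reading comes with each control period).
- manip.snapshot(name): name is "scene" or "top" or "wrist"; returns (picture, depth): 400x640x3 uint8, red, green, blue; 400x640 float32, mm along the optical axis (not along the pixel's ray), 0 where there is no reading.
- manip.calibration(name): a dict with "fx", "fy", "cx", "cy" (pixels), "xyz" and "orientation" of the camera in the world; the wrist camera has in their place "T_tool_cam" (4x4, takes a point from camera to tool coordinates, whose origin is the TCP and whose axes are the tool frame's). Camera axes: x right, y up, looking along -z (the intrinsics and any distortion apply to the point x, -y, -z); pixel columns grow to the right and rows downward; lengths in mm; the calibration is good to about 2 mm. A picture is of the moment at which its call begins: read the wrist's pose just before it. calibration takes no time and is no camera call.
- manip.sign_off(): hands the job in, once; it reports no verdict.
The state is a dict: "time_s": time; "joint_pos": joint angles; "qd": joint speeds; "tau": joint torques, N m; "eef_pos": TCP position; "ee_rot": TCP orientation; "ft_force": force on the tool from outside, world axes, zero at the start; "moment": the same for the moment, N m; "width": finger opening in mm.
Only numpy, scipy, OpenCV 4.12 (cv2) and the standard library are available. Lean on these libraries where they do the work, as an engineer would, in place of code of your own. Each camera call takes 0.05 s, during which the arm holds its last target. There are 200 camera calls.

TASK

Pull the carriage out from under the clear hood as far as its loading stop, then press every handpiece on the blue mat down into a clip of its own on the carriage, with its hub between the two forks, until it sits on the seat with the orange jaw snapped over it. When all are in, slide the carriage back fully home under the hood and then press the green start button down and let it go. Leave the bottle, cup and jar where they stand.

Things in the scene. Friction and masses are not known exactly. Their poses are not given: they have to be found in the camera images.
- carriage (a joint): travel of the aluminium carriage on its slide, m: 0 = fully home under the hood at the inner stop, 0.270 = fully out at the loading stop; grows along -y of the clips' frames. About 3 N of friction, stays where it is left.
- handle (a point): centre of the carriage's black grip bar, 80 mm above the table; bar 70 mm long (x), 18 mm thick along the travel (y), its top 12 mm above this point and its underside 22 mm below. Axes as the clips'. It stands at the carriage's outer end, outside the hood; clip 0 is 95 mm from it. With the carriage home the hood's mouth is 78 mm from it in +y.
- start (a joint): the green start button, m: 0 released, 0.006 fully down; springs back, 5 N at full depth.
- start_top (a point): top centre of the green start button (28 mm diameter), on the blue bar across the top of the hood's mouth; pressed straight down. The hood is clear, about 90 mm high (94 mm at the blue bar), 210 mm wide, 232 mm long; its mouth is the edge nearest the grip bar.
- clip0 (a point): clip 0, nearest the grip bar: point for a seated handpiece's centre (18 mm of end play), 60 mm above the table. x runs along a seated shaft, z up, y along the carriage towards the hood. White fork plates 10 mm thick stand 40 mm either side along x: slot 13.6 mm wide, flared on -y, seat 6 mm below the axis; free finger room between the forks down to 18 mm below the axis.
- clip1 (a point): clip 1, like clip 0 but 60 mm farther in y; same axes. On each clip's +y side one hinged, sprung orange jaw has a nose over each fork, from 7.5 to 23 mm above the seated axis. A shaft parallel to x pushed straight down (about 8 to 20 N) swings it aside; it snaps back over the shaft. A straight pull up frees the shaft.
- clip2 (a point): clip 2, just like clip 0, 120 mm farther in y than clip 0; same axes.
- clip3 (a point): clip 3, just like clip 0, 180 mm farther in y than clip 0; same axes.
- rod0: one of up to four identical handpieces (three or four present; an absent one reads None): steel shaft 12 mm in diameter, 150 mm long along its x axis, yellow band near each end, blue square grip hub 34 mm long, 20 x 20 mm, in the middle; 80 g. Origin at the centre, on the shaft's axis. Either end may point either way. Starts lying on the blue mat (3 mm thick), axis 13 mm above the table.
- rod1: another handpiece, just like rod0 (None if absent).
- rod2: another handpiece, just like rod0 (None if absent).
- rod3: another handpiece, just like rod0 (None if absent).
- bottle: bystander: amber bottle, 56 mm diameter, 130 mm high, origin under its centre, right of the unit.
- cup: bystander: steel cup, 70 mm wide, 75 mm high, origin under its centre, right of the unit.
- jar: bystander: glass jar, 64 mm diameter, 80 mm high, origin under its centre, at the mat's left end.
Mind the look-alikes: they are no part of the job. Leave any red look-alike of the rod2 alone.

How it is judged (in metres and radians):
On the way, in this order (a step that is already met when the one before it is completed fails the run):
1. the carriage is pulled out to its loading stop (value of joint carriage above 0.264 m), for 0.2 s.
2. every handpiece is seated in a clip of its own, with the carriage still out (no more than 2 cm off the loading stop) (x of rod0 in the frame of clip0 between -0.02 and 0.02 m and z of rod0 in the frame of clip0 between -0.003 and 0.003 m and angle between the x axis of each of rod0, rod1, rod2, rod3 and the x axis of clip0, either way round below 0.07 rad and x of rod1 in the frame of clip0 between -0.02 and 0.02 m and z of rod1 in the frame of clip0 between -0.003 and 0.003 m and x of rod2 in the frame of clip0 between -0.02 and 0.02 m and z of rod2 in the frame of clip0 between -0.003 and 0.003 m and x of rod3 in the frame of clip0 between -0.02 and 0.02 m and z of rod3 in the frame of clip0 between -0.003 and 0.003 m and value of joint carriage above 0.25 m), for 0.2 s.
3. the loaded carriage is slid fully home (x of rod0 in the frame of clip0 between -0.02 and 0.02 m and z of rod0 in the frame of clip0 between -0.003 and 0.003 m and angle between the x axis of each of rod0, rod1, rod2, rod3 and the x axis of clip0, either way round below 0.07 rad and x of rod1 in the frame of clip0 between -0.02 and 0.02 m and z of rod1 in the frame of clip0 between -0.003 and 0.003 m and x of rod2 in the frame of clip0 between -0.02 and 0.02 m and z of rod2 in the frame of clip0 between -0.003 and 0.003 m and x of rod3 in the frame of clip0 between -0.02 and 0.02 m and z of rod3 in the frame of clip0 between -0.003 and 0.003 m and value of joint carriage below 0.004 m), for 0.2 s.
4. the start button is pressed with the carriage home (value of joint start above 0.004 m and value of joint carriage below 0.004 m), for 0.1 s.
At the end, for the whole second after the job is handed in: every handpiece present lies at rest in a clip of its own: its centre within 20 mm of the clip point along the shaft and within 3 mm of its height, shaft along the clip within 4 degrees; the carriage is within 4 mm of its home stop; the start button is released (all of step 3 and value of joint start below 0.002 m and linear speed of each of rod0, rod1, rod2, rod3 below 0.02 m/s); the robot touches nothing.
It fails at once if the bottle is shoved more than 3 cm from its place or knocked over (distance of bottle from where it was at the start of the episode above 0.03 m or angle between bottle's own z axis and vertical above 0.5 rad).
It fails at once if the cup is shoved more than 3 cm from its place or knocked over (distance of cup from where it was at the start of the episode above 0.03 m or angle between cup's own z axis and vertical above 0.5 rad).
It fails at once if the jar is shoved more than 3 cm from its place or knocked over (distance of jar from where it was at the start of the episode above 0.03 m or angle between jar's own z axis and vertical above 0.5 rad).
Of rod0, rod1, rod2, rod3 only 3 to 4 are there at a start; the rules pass over those that are not, and their reading is None.
At some moment in a run one of rod0, rod1, rod2, rod3 may be knocked a few centimetres aside while the robot is not near it.
Once in a run the grip may slacken for a moment while it holds something.
It also fails if it takes over 210 s, if anything falls off the work surface, if the arm or the gripper's body presses on something with over 40 N, if the wrist force passes 120 N, or if a joint passes its speed limit or range.

## Working session

There is one attempt and no reset: what is moved stays moved. The work goes in short steps, Python scripts to look and compute and a tool call to move; the robot and the scene stay as the last step left them, time stands still between calls to the robot, and variables do not carry over. Pictures are saved under pics/ and viewed, about 12 in all and at most 16, crops included, and the job is handed in when it is done.

Besides the shell and the picture viewer there is one more tool, called after ">>>" as name(argument=value, ...) on one line, values as JSON. apply_moves: Moves the arm, as the interface text tells. Its arguments: {"type":"object","properties":{"steps":{"type":"array","items":{"type":"number"}}},"required":["steps"]}

```bash
mkdir -p pics; ls; cat > h.py <<'E'
import numpy as np,cv2
from bench import manip
from scipy.spatial.transform import Rotation as R
def cam(name,st=None):
    c=manip.calibration(name)
    if name=='wrist':
        st=st or manip.read_state()
        T=np.eye(4);T[:3,:3]=R.from_quat(st['ee_rot']).as_matrix();T[:3,3]=st['eef_pos']
        T=T@np.array(c['T_tool_cam'])
    else:
        T=np.eye(4);T[:3,:3]=R.from_quat(c['orientation']).as_matrix();T[:3,3]=c['xyz']
    return c,T
def ray(c,T,uv,z):
    uv=np.atleast_2d(uv).astype(float)
    d=np.c_[(uv[:,0]-c['cx'])/c['fx'],-(uv[:,1]-c['cy'])/c['fy'],-np.ones(len(uv))]@T[:3,:3].T
    o=T[:3,3]; return o+d*((z-o[2])/d[:,2])[:,None]
def proj(c,T,p):
    q=(np.atleast_2d(p)-T[:3,3])@T[:3,:3]
    return np.c_[c['cx']+c['fx']*q[:,0]/-q[:,2],c['cy']-c['fy']*q[:,1]/-q[:,2]]
def pts(c,T,D):
    v,u=np.mgrid[0:D.shape[0],0:D.shape[1]]
    q=np.stack([(u-c['cx'])/c['fx']*D,-(v-c['cy'])/c['fy']*D,-D],-1)
    return q@T[:3,:3].T+T[:3,3]
def snap(name,fn=None):
    st=manip.read_state();c,T=cam(name,st);I,D=manip.snapshot(name)
    if fn: cv2.imwrite('pics/'+fn,cv2.cvtColor(I,cv2.COLOR_RGB2BGR))
    return I,D,c,T
def tool():
    st=manip.read_state();return np.array(st['eef_pos']),R.from_quat(st['ee_rot']).as_matrix(),st
E
python3 - <<'E'
from h import *
for n in('top','scene'):
    I,D,c,T=snap(n,n+'0.png'); np.savez('pics/%s0.npz'%n,I=I,D=D); print(n,c)
p,M,st=tool();print(p,M.round(3),st['ft_force'],st['width'],manip.grip_depth,manip.calibration('wrist'))
E
```

```text
pics
top {'fx': 481.1397890772669, 'fy': 481.1397890772669, 'cx': 328.1852806559485, 'cy': 197.4587060167126, 'xyz': array([ 212.48456363,   46.95995081, 1363.9079927 ]), 'orientation': array([ 0.07728988, -0.07519788, -0.69587338,  0.71002239])}
scene {'fx': 369.47408304979984, 'fy': 369.47408304979984, 'cx': 315.39803123025854, 'cy': 200.75348823543442, 'xyz': array([922.19864834, 441.18841212, 903.66344972]), 'orientation': array([0.12527759, 0.28662331, 0.86498586, 0.39236725])}
[ 150.77886625 -606.02922076  230.61303333] [[ 0.241 -0.     0.97 ]
 [-0.97   0.001  0.241]
 [-0.001 -1.     0.   ]] [-0.08529814  0.35551955  0.94146149] 85.43654591018004 -18.700000000000003 {'fx': 279.9980926153642, 'fy': 279.9980926153642, 'cx': 316.304070401674, 'cy': 199.3448221059472, 'T_tool_cam': array([[ 9.99999941e-01, -2.54649356e-04,  2.30002810e-04,
         2.11394525e-01],
       [ 3.00861296e-04,  3.28330598e-01, -9.44562824e-01,
        -1.42307439e+02],
       [ 1.65015354e-04,  9.44562837e-01,  3.28330655e-01,
         8.47765193e+01],
       [ 0.00000000e+00,  0.00000000e+00,  0.00000000e+00,
         1.00000000e+00]])}
```

View pics/top0.png

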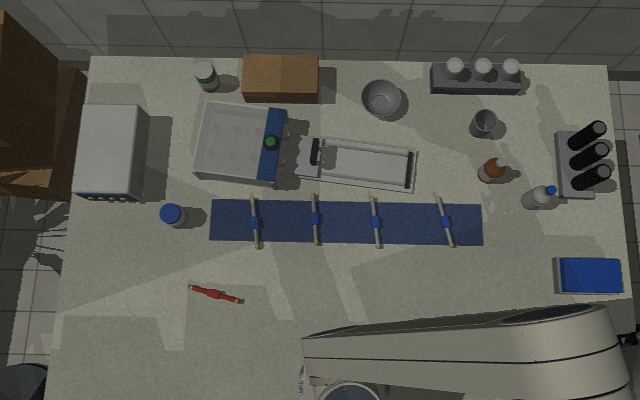

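View pics/scene0.png

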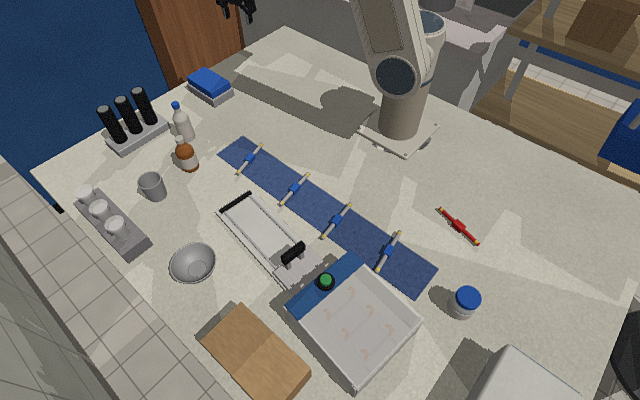

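Top view: hubs at px (256,222), (315,219), (376,222) and (447,222) on the mat are the four handpieces. The red one at (216,294) is off the mat and is the look-alike, so I leave it. The grip bar is the black bar at (315,151), next to the hood. The bar at (409,170) is the rail's end stop. The green button is at (271,142).

```bash
cat >> h.py <<'E'
def blobs(I,lo,hi,amin=8):
    H=cv2.cvtColor(I,cv2.COLOR_RGB2HSV);m=cv2.inRange(H,np.array(lo),np.array(hi))
    n,l,s,ce=cv2.connectedComponentsWithStats(m)
    return [(ce[i],s[i],l==i) for i in range(1,n) if s[i,4]>=amin]
E
python3 - <<'E'
from h import *
for n in('top','scene'):
    z=np.load('pics/%s0.npz'%n);I,D=z['I'],z['D'];c,T=cam(n)
    print(n)
    print('black',[(b[0].round(1),b[1][:5].tolist(),ray(c,T,b[0],80).round(1)) for b in blobs(I,(0,0,0),(179,255,45),60) if b[1][4]<900])
    print('green',[(b[0].round(1),b[1][4],ray(c,T,b[0],98).round(1)) for b in blobs(I,(50,80,40),(80,255,255),20)])
    print('hub',[(b[0].round(1),b[1][4],ray(c,T,b[0],18).round(1)) for b in blobs(I,(100,170,120),(120,255,255),20)])
    print('yellow',[(b[0].round(1),b[1][4],ray(c,T,b[0],16).round(1)) for b in blobs(I,(15,90,120),(32,255,255),3)])
    if n=='top':
        P=pts(c,T,D)
        for a in [(315,151),(315,141),(315,161),(409,170),(271,142),(280,113),(266,180),(315,219)]: print(a,P[a[1],a[0]].round(1))
        k=cv2.resize(I[90:260,180:460],None,fx=2.8,fy=2.8,interpolation=cv2.INTER_CUBIC)
        cv2.imwrite('pics/c1.png',k[:,:,::-1])
E
```

```text
top
black [(array([464.6,  74.9]), [458, 68, 13, 14, 91], array([[ 865. , -333.7,   80. ]])), (array([490.7,  75.7]), [481, 68, 17, 15, 114], array([[ 864. , -408.9,   80. ]])), (array([474. ,  90.8]), [431, 87, 89, 8, 532], array([[ 816.1, -358.5,   80. ]])), (array([295.3,  97.6]), [267, 93, 51, 11, 253], array([[785.1, 153.7,  80. ]])), (array([480.4, 115.7]), [476, 110, 11, 13, 74], array([[ 740.4, -373.3,   80. ]])), (array([583.8, 137.1]), [567, 120, 39, 31, 513], array([[ 682.1, -660.4,   80. ]])), (array([272.7, 143.5]), [263, 135, 19, 16, 138], array([[646. , 212.1,  80. ]])), (array([314.1, 151.1]), [310, 138, 9, 27, 170], array([[625.9,  95.6,  80. ]])), (array([628.2, 182.2]), [618, 140, 17, 87, 131], array([[ 553.7, -770.3,   80. ]])), (array([586.1, 157.3]), [569, 142, 40, 29, 522], array([[ 623. , -661.3,   80. ]])), (array([408.2, 169.9]), [405, 152, 8, 37, 136], array([[ 576.7, -166.1,   80. ]])), (array([588.3, 178.3]), [571, 164, 41, 27, 531], array([[ 562.6, -661.6,   80. ]])), (array([ 12.7, 226.1]), [0, 195, 46, 58, 155], array([[398., 903.,  80.]])), (array([10
[... 9153 characters left out ...]
 , 184.2]), np.int32(5), array([[-230.7,  671.7,   16. ]])), (array([629. , 186.8]), np.int32(5), array([[-231.6,  688.3,   16. ]])), (array([282.1, 202.4]), np.int32(9), array([[504.6, -68.3,  16. ]])), (array([349.4, 204.2]), np.int32(10), array([[378.2,  86.9,  16. ]])), (array([441.1, 209.1]), np.int32(8), array([[216.1, 300.4,  16. ]])), (array([399.1, 232.2]), np.int32(8), array([[363.1, 252.2,  16. ]])), (array([323.8, 235.7]), np.int32(12), array([[510.3, 100.3,  16. ]])), (array([476.5, 241.4]), np.int32(11), array([[248.3, 428.6,  16. ]])), (array([377.8, 268.7]), np.int32(13), array([[493.8, 272.6,  16. ]])), (array([255.7, 356. ]), np.int32(5864), array([[854.9, 190.8,  16. ]]))]
```

View pics/c1.png

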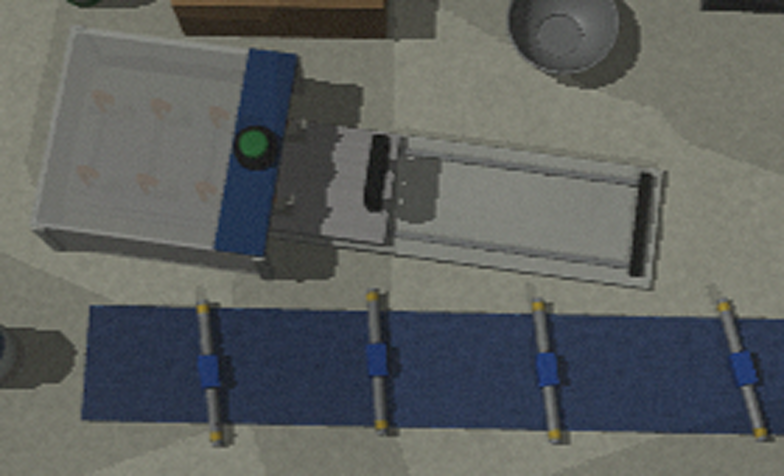

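The crop confirms the grip bar at the carriage's outer end beside the hood, the green button on the blue bar, and four handpieces with blue hubs. Next I plan the approach.

```bash
cat >> h.py <<'E'
def th(M): return np.degrees(np.arctan2(M[1,0],M[0,0]))
def plan(wps,step=40.,p=None,a=None):
    """wps: (jaw m,x,y,z,theta[,maxstep]) -> rows in tool axes"""
    if p is None:
        p,M,_=tool();a=th(M)
    print('from',p.round(1),round(a,2));rows=[]
    for w in wps:
        q=np.array(w[1:4],float);s=-((w[4]-a+180)%360-180)
        n=int(max(1,np.ceil(np.linalg.norm(q-p)/(w[5] if len(w)>5 else step)),np.ceil(abs(s)/7)))
        for i in range(n):
            t=np.radians(a-s*i/n);X=np.array([np.cos(t),np.sin(t),0]);Y=np.array([0,0,-1.]);Z=np.cross(X,Y)
            d=(q-p)/n/1000
            rows.append([w[0],*[round(float(d@k),4) for k in(X,Y,Z)],round(float(s/n),2)])
        p,a=q,a-s
    for i in range(0,len(rows),5): print([x for r in rows[i:i+5] for x in r])
E
python3 - <<'E'
from h import *
plan([(0.085,590,94,230,-96.7)])
E
```

```text
from [ 150.8 -606.   230.6] -76.03
[0.085, -0.0273, 0.0, 0.0283, 0.98, 0.085, -0.0278, 0.0, 0.0279, 0.98, 0.085, -0.0283, 0.0, 0.0274, 0.98, 0.085, -0.0287, 0.0, 0.0269, 0.98, 0.085, -0.0292, 0.0, 0.0264, 0.98]
[0.085, -0.0296, 0.0, 0.0259, 0.98, 0.085, -0.0301, 0.0, 0.0254, 0.98, 0.085, -0.0305, 0.0, 0.0249, 0.98, 0.085, -0.0309, 0.0, 0.0243, 0.98, 0.085, -0.0313, 0.0, 0.0238, 0.98]
[0.085, -0.0317, 0.0, 0.0233, 0.98, 0.085, -0.0321, 0.0, 0.0227, 0.98, 0.085, -0.0325, 0.0, 0.0222, 0.98, 0.085, -0.0329, 0.0, 0.0216, 0.98, 0.085, -0.0333, 0.0, 0.021, 0.98]
[0.085, -0.0336, 0.0, 0.0205, 0.98, 0.085, -0.034, 0.0, 0.0199, 0.98, 0.085, -0.0343, 0.0, 0.0193, 0.98, 0.085, -0.0346, 0.0, 0.0187, 0.98, 0.085, -0.0349, 0.0, 0.0181, 0.98]
[0.085, -0.0353, 0.0, 0.0175, 0.98]
```

>>> apply_moves(steps=[0.085,-0.027,0,0.028,1,0.085,-0.028,0,0.028,1,0.085,-0.028,0,0.027,1,0.085,-0.029,0,0.027,1,0.085,-0.029,0,0.026,1])

```text
time_s: 0.52
eef_pos: [253.9, -439.9, 228.0]
ee_rot: [0.535, -0.463, 0.462, -0.534]
ft_force: [0.8, -1.1, 0.2]
width: 84.7
```

>>> apply_moves(steps=[0.085,-0.03,0,0.026,1,0.085,-0.03,0,0.025,1,0.085,-0.031,0,0.025,1,0.085,-0.031,0,0.024,1,0.085,-0.031,0,0.024,1])

```text
time_s: 0.93
eef_pos: [363.0, -265.1, 227.1]
ee_rot: [0.512, -0.489, 0.487, -0.512]
ft_force: [0.6, 0.2, -0.6]
width: 85.4
```

>>> apply_moves(steps=[0.085,-0.032,0,0.023,1,0.085,-0.032,0,0.023,1,0.085,-0.032,0,0.022,1,0.085,-0.033,0,0.022,1,0.085,-0.033,0,0.021,1])

```text
time_s: 1.35
eef_pos: [474.5, -92.0, 226.9]
ee_rot: [-0.489, 0.512, -0.51, 0.489]
ft_force: [1.0, -0.6, 0.5]
width: 85.1
```

>>> apply_moves(steps=[0.085,-0.034,0,0.02,1,0.085,-0.034,0,0.02,1,0.085,-0.034,0,0.019,1,0.085,-0.035,0,0.019,1,0.085,-0.035,0,0.018,1])

```text
time_s: 1.77
eef_pos: [586.4, 82.1, 225.7]
ee_rot: [-0.467, 0.534, -0.531, 0.464]
ft_force: [-0.4, -0.7, 0.8]
width: 84.9
```

Moves track well. Now a wrist look at the bar.

```bash
python3 - <<'E'
from h import *
I,D,c,T=snap('wrist','w1.png');np.savez('pics/w1.npz',I=I,D=D,T=T)
P=pts(c,T,D)
for b in blobs(I,(0,0,0),(179,255,50),150):
    q=P[b[2]];q=q[np.isfinite(q).all(1)]
    top=q[(q[:,2]>84)&(q[:,2]<100)]
    print(b[0].round(1),b[1].tolist(),np.median(q,0).round(1),len(top))
    if len(top)>50:
        r=cv2.minAreaRect(top[:,:2].astype(np.float32));print('   rect',r,'top z',np.median(top[:,2]))
for b in blobs(I,(50,80,40),(85,255,255),40): print('green',b[0],b[1][4],np.median(P[b[2]],0).round(1),ray(c,T,b[0],102))
print(tool()[0],th(tool()[1]))
E
```

```text
[522.8 132.6] [509, 90, 29, 90, 940] [ 601.4 -174.5   18.1] 0
[296.  145.2] [290, 113, 13, 67, 685] [632.9  96.   91.5] 678
   rect ((630.1898803710938, 96.07323455810547), (11.342849731445312, 63.49875259399414), 83.08780670166016) top z 91.4759216134398
[179.9 146.4] [155, 131, 41, 41, 672] [649.3 200.2 105.8] 33
[572.2 209.8] [567, 196, 13, 28, 161] [ 478.3 -264.6    2.6] 0
[620.2 249.5] [595, 230, 45, 35, 1026] [ 405.6 -346.8    2.4] 0
[316.4 354.7] [45, 256, 543, 144, 35513] [597.9  80.  302.5] 0
green [164.18262806 154.5155902 ] 898 [643.6 213.5 115.3] [[642.25744891 220.6949903  102.        ]]
[590.53573184  87.52603394 226.1245004 ] -97.61298716438016
```

View pics/w1.png

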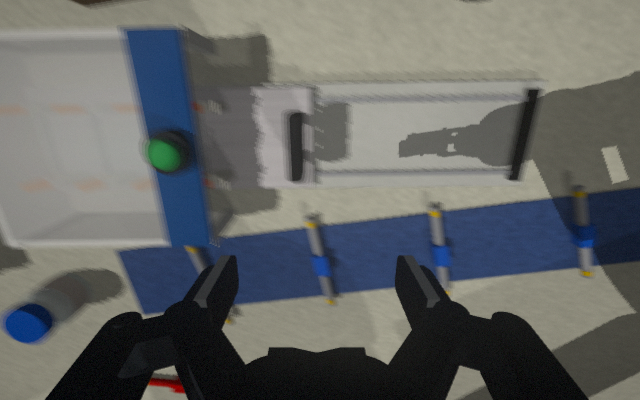

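The wrist view shows the bar at (296,145), with the green button and rail end bar consistent with the top view. The bar centre is about (628,95.5), top z 91.5, as it should be. Descend and grip.

```bash
python3 - <<'E'
from h import *
plan([(0.085,628,95.5,150,-96.9),(0.085,628,95.5,70,-96.9,27)])
E
```

```text
from [590.5  87.5 226.1] -97.61
[0.085, -0.0043, 0.0254, 0.012, -0.24, 0.085, -0.0042, 0.0254, 0.012, -0.24, 0.085, -0.0042, 0.0254, 0.0121, -0.24, 0.085, 0.0, 0.0267, 0.0, -0.0, 0.085, 0.0, 0.0267, 0.0, -0.0]
[0.085, 0.0, 0.0267, 0.0, -0.0]
```

>>> apply_moves(steps=[0.085,-0.004,0.025,0.012,0,0.085,-0.004,0.025,0.012,0,0.085,-0.004,0.025,0.012,0,0.085,0,0,0,0,0.085,0,0,0,0])

```text
time_s: 2.23
eef_pos: [631.3, 101.5, 147.8]
ee_rot: [-0.466, 0.531, -0.529, 0.469]
ft_force: [-0.8, -0.4, -0.4]
width: 84.8
```

>>> apply_moves(steps=[0.085,0,0.027,0,0,0.085,0,0.027,0,0,0.085,0,0.026,0,0,0.085,0,0,0,0])

```text
time_s: 2.57
eef_pos: [632.4, 101.2, 70.8]
ee_rot: [-0.465, 0.53, -0.53, 0.471]
ft_force: [-1.5, -0.2, -1.1]
width: 85.2
```

>>> apply_moves(steps=[0.0,0,0,0,0,0.0,0,0,0,0,0.0,0,0,0,0,0.0,0,0,0,0,0.0,0,0,0,0])

```text
time_s: 2.98
eef_pos: [634.3, 100.2, 78.4]
ee_rot: [0.463, -0.529, 0.532, -0.472]
ft_force: [-0.9, -2.9, -1.8]
width: 25.0
```

>>> apply_moves(steps=[0.0,0,0.004,0,0,0.0,0,0,0,0,0.0,0,0,0,0])

```text
time_s: 3.23
eef_pos: [634.9, 100.3, 77.9]
ee_rot: [0.462, -0.529, 0.532, -0.473]
ft_force: [2.2, -0.4, -9.6]
width: 16.6
```

>>> apply_moves(steps=[0.0,0.015,0,0,0,0.0,0.025,0,0,0,0.0,0.03,0,0,0,0.0,0.03,0,0,0,0.0,0.03,0,0,0])

```text
time_s: 3.65
eef_pos: [620.3, -21.9, 77.8]
ee_rot: [0.461, -0.528, 0.529, -0.478]
ft_force: [1.2, 4.5, -1.8]
width: 16.3
```

>>> apply_moves(steps=[0.0,0.03,0,0,0,0.0,0.03,0,0,0,0.0,0.03,0,0,0,0.0,0.025,0,0,0,0.0,0.015,0,0,0])

```text
time_s: 4.07
eef_pos: [604.3, -155.2, 77.8]
ee_rot: [0.459, -0.529, 0.529, -0.479]
ft_force: [3.6, 3.5, -4.8]
width: 16.4
```

>>> apply_moves(steps=[0.0,0.012,0,0,0,0.0,0.008,0,0,0,0.0,0.008,0,0,0,0.0,0.005,0,0,0,0.0,0.005,0,0,0])

```text
time_s: 4.48
eef_pos: [603.9, -157.9, 77.7]
ee_rot: [-0.442, 0.546, -0.518, 0.488]
ft_force: [5.0, 22.7, 0.8]
width: 16.3
```

>>> apply_moves(steps=[0.0,0.01,0,0,0,0.0,0.015,0,0,0,0.0,0.015,0,0,0])

```text
time_s: 4.73
eef_pos: [603.6, -158.1, 77.1]
ee_rot: [-0.426, 0.562, -0.503, 0.499]
ft_force: [18.6, 75.5, 11.5]
width: 16.7
```

```bash
python3 - <<'E'
from h import *
p,M,st=tool();print(p,M.round(3),th(M),st['ft_force'],st['width'])
I,D,c,T=snap('top');k=cv2.resize(I[90:260,180:460],None,fx=2.8,fy=2.8,interpolation=cv2.INTER_CUBIC)
cv2.imwrite('pics/c2.png',k[:,:,::-1]); np.savez('pics/t2.npz',I=I,D=D)
E
```

```text
[ 603.64492219 -158.08822735   77.10269884] [[-0.139  0.023  0.99 ]
 [-0.981  0.13  -0.141]
 [-0.132 -0.991  0.004]] -98.06704726256922 [18.59705598 75.51925149 11.4724711 ] 16.70554725971827
```

View pics/c2.png

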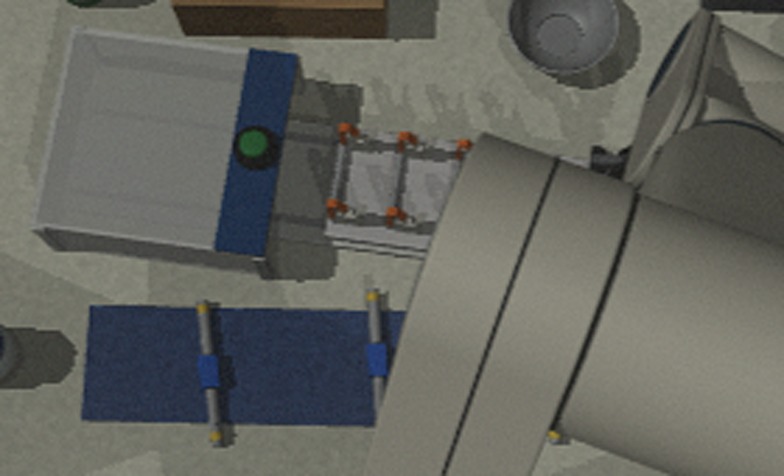

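The carriage is hard against its stop (75 N), and the orange jaws are visible beyond the hood in the crop at (340,130) to (465,145). Release the grip and check the tool's tilt.

>>> apply_moves(steps=[0.085,0,0,0,0,0.085,0,0,0,0,0.085,0,0,0,0,0.085,0,0,0,0])

```text
time_s: 5.12
eef_pos: [606.6, -148.9, 79.2]
ee_rot: [-0.426, 0.562, -0.5, 0.503]
ft_force: [0.6, -0.8, 0.2]
width: 64.2
```

```bash
python3 - <<'E'
from h import *
p,M,st=tool();print(p,M.round(3),th(M),st['ft_force'],st['width'])
E
```

```text
[ 606.62309229 -148.91706625   79.22710224] [[-0.131  0.024  0.991]
 [-0.982  0.137 -0.133]
 [-0.139 -0.99   0.006]] -97.60089251266724 [ 0.60754697 -0.75654164  0.16050374] 64.21803154419146
```

The pull left an 8° tilt about the shaft direction. I'll regrip the flat bar lower and see whether the pads square the tool up again.

>>> apply_moves(steps=[0.085,0.008,0,0,0,0.085,0.006,0.006,0,0,0.085,0,0.008,0,0,0.0,0,0,0,0,0.0,0,0,0,0])

```text
time_s: 5.53
eef_pos: [604.8, -166.9, 62.2]
ee_rot: [-0.425, 0.562, -0.502, 0.502]
ft_force: [0.4, -0.2, 0.1]
width: 63.3
```

>>> apply_moves(steps=[0.0,0,0,0,0,0.0,0,0,0,0,0.0,0,0,0,0,0.0,0,0,0,0,0.0,0,0,0,0])

```text
time_s: 5.95
eef_pos: [605.8, -154.6, 65.3]
ee_rot: [-0.419, 0.568, -0.497, 0.504]
ft_force: [0.3, -3.1, -7.1]
width: 21.3
```

>>> apply_moves(steps=[0.0,0,0,0,0,0.0,0,0,0,0,0.0,0,0,0,0,0.0,0,0,0,0,0.0,0,0,0,0])

```text
time_s: 6.37
eef_pos: [605.7, -155.1, 65.4]
ee_rot: [-0.421, 0.567, -0.497, 0.504]
ft_force: [-0.2, 2.9, 0.9]
width: 19.7
```

```bash
python3 - <<'E'
from h import *
p,M,st=tool();print(p,M.round(3),th(M),st['ft_force'],st['width'],st['moment'])
E
```

```text
[ 605.73054426 -155.09559801   65.41163879] [[-0.137  0.024  0.99 ]
 [-0.979  0.152 -0.139]
 [-0.154 -0.988  0.003]] -97.96667204985779 [-0.24341946  2.94314917  0.93140623] 19.674083736557154 [-0.84477764  0.17702406  0.19411692]
```

Squaring by grip doesn't work. Pushing the empty carriage against its inner stop will apply the opposite load. Then I'll pull it out again gently.

>>> apply_moves(steps=[0.0,-0.02,0.003,0,0,0.0,-0.03,0.0045,0,0,0.0,-0.03,0.0045,0,0,0.0,-0.03,0.0045,0,0,0.0,-0.03,0.0045,0,0])

```text
time_s: 6.78
eef_pos: [621.3, -24.4, 65.4]
ee_rot: [-0.423, 0.567, -0.5, 0.499]
ft_force: [-3.4, -3.9, 4.0]
width: 19.3
```

>>> apply_moves(steps=[0.0,-0.03,0.0045,0,0,0.0,-0.03,0.0045,0,0,0.0,-0.02,0.003,0,0,0.0,-0.01,0.0015,0,0])

```text
time_s: 7.12
eef_pos: [632.3, 67.4, 65.4]
ee_rot: [-0.427, 0.566, -0.499, 0.498]
ft_force: [-1.4, -3.5, 2.2]
width: 19.1
```

>>> apply_moves(steps=[0.0,-0.025,0.004,0,0,0.0,-0.015,0.002,0,0,0.0,-0.01,0.0015,0,0,0.0,-0.012,0,0,0,0.0,-0.012,0,0,0])

```text
time_s: 7.53
eef_pos: [637.4, 112.1, 64.9]
ee_rot: [-0.446, 0.554, -0.505, 0.489]
ft_force: [-5.1, -59.9, 6.6]
width: 18.2
```

>>> apply_moves(steps=[0.0,-0.01,0,0,0,0.0,-0.012,0,0,0])

```text
time_s: 7.7
eef_pos: [637.3, 111.7, 64.5]
ee_rot: [-0.455, 0.549, -0.51, 0.481]
ft_force: [-5.3, -60.6, 9.2]
width: 17.5
```

```bash
python3 - <<'E'
from h import *
p,M,st=tool();print(p,M.round(3),th(M),st['ft_force'],st['width'],st['moment'])
E
```

```text
[637.26026728 111.72836278  64.50036683] [[-0.123 -0.008  0.992]
 [-0.99   0.065 -0.122]
 [-0.064 -0.998 -0.016]] -97.08972736235063 [ -5.33548764 -60.60387129   9.20079651] 17.470691903313387 [-10.42656687   0.66925495   0.22202808]
```

>>> apply_moves(steps=[0.0,-0.01,0,0,0,0.0,-0.01,0,0,0,0.0,-0.01,0,0,0])

```text
time_s: 7.95
eef_pos: [636.9, 110.9, 64.2]
ee_rot: [-0.467, 0.543, -0.517, 0.469]
ft_force: [-6.0, -43.6, 9.4]
width: 17.5
```

```bash
python3 - <<'E'
from h import *
p,M,st=tool();print(p,M.round(3),th(M),st['ft_force'],st['width'],st['moment'])
E
```

```text
[636.86077194 110.94131945  64.20392308] [[-0.124 -0.022  0.992]
 [-0.992  0.03  -0.124]
 [-0.027 -0.999 -0.025]] -97.1460294169292 [ -6.04549675 -43.6085452    9.36985729] 17.484515189425622 [-7.32029658  0.6289608   0.27925482]
```

>>> apply_moves(steps=[0.0,-0.01,0,0,0,0.0,-0.01,0,0,0,0.0,0,0,0,0])

```text
time_s: 8.2
eef_pos: [636.3, 107.0, 64.0]
ee_rot: [-0.474, 0.54, -0.522, 0.459]
ft_force: [-4.9, 4.3, 5.7]
width: 17.1
```

>>> apply_moves(steps=[0.0,0.015,0,0,0,0.0,0.025,0,0,0,0.0,0.03,0,0,0,0.0,0.03,0,0,0,0.0,0.03,0,0,0])

```text
time_s: 8.62
eef_pos: [621.0, -21.4, 64.1]
ee_rot: [-0.471, 0.542, -0.521, 0.462]
ft_force: [0.1, 4.7, 0.7]
width: 17.3
```

>>> apply_moves(steps=[0.0,0.03,0,0,0,0.0,0.03,0,0,0,0.0,0.03,0,0,0,0.0,0.02,0,0,0,0.0,0,0,0,0])

```text
time_s: 9.03
eef_pos: [606.7, -140.8, 64.0]
ee_rot: [-0.468, 0.542, -0.522, 0.463]
ft_force: [-2.4, -2.6, -0.1]
width: 17.4
```

```bash
python3 - <<'E'
from h import *
p,M,st=tool();print(p,M.round(3),th(M),st['ft_force'],st['width'],st['moment'])
E
```

```text
[ 606.72062762 -140.82360256   64.04008203] [[-0.133 -0.025  0.991]
 [-0.991  0.016 -0.133]
 [-0.013 -1.    -0.027]] -97.65648806567731 [-2.37591959 -2.63584748 -0.07350266] 17.438633623611786 [-1.17003172  0.30065209  0.80072374]
```

>>> apply_moves(steps=[0.0,0.01,0,0,0,0.0,0.006,0,0,0,0.0,0,0,0,0])

```text
time_s: 9.28
eef_pos: [604.7, -157.9, 64.1]
ee_rot: [-0.467, 0.543, -0.522, 0.463]
ft_force: [-1.3, 3.3, 2.5]
width: 17.0
```

>>> apply_moves(steps=[0.0,0.004,0,0,0,0.0,0.003,0,0,0,0.0,0,0,0,0])

```text
time_s: 9.53
eef_pos: [604.8, -156.8, 64.1]
ee_rot: [-0.466, 0.545, -0.52, 0.465]
ft_force: [-3.6, -3.1, 1.3]
width: 17.3
```

>>> apply_moves(steps=[0.085,0,0,0,0,0.085,0,0,0,0,0.085,0,0,0,0,0.085,0,0,0,0])

```text
time_s: 9.87
eef_pos: [605.7, -154.9, 63.6]
ee_rot: [-0.464, 0.546, -0.52, 0.465]
ft_force: [-0.5, -0.2, 0.6]
width: 64.6
```

>>> apply_moves(steps=[0.085,0,-0.04,0,0,0.085,0,-0.04,0,0,0.085,-0.03,-0.025,-0.01,0,0.085,-0.035,-0.02,-0.01,0,0.085,-0.035,-0.02,-0.01,0])

```text
time_s: 10.28
eef_pos: [590.9, -58.9, 210.2]
ee_rot: [-0.462, 0.552, -0.52, 0.459]
ft_force: [1.7, 0.0, 0.3]
width: 84.9
```

>>> apply_moves(steps=[0.085,-0.035,-0.01,-0.01,0,0.085,-0.035,0,-0.01,0,0.085,0,0,0,0,0.085,0,0,0,0])

```text
time_s: 10.62
eef_pos: [584.0, 21.1, 231.0]
ee_rot: [-0.459, 0.55, -0.522, 0.464]
ft_force: [0.1, -0.1, -0.3]
width: 85.1
```

```bash
python3 - <<'E'
from h import *
p,M,st=tool();print(p,M.round(3),th(M))
I,D,c,T=snap('wrist','w2.png');np.savez('pics/w2.npz',I=I,D=D,T=T)
P=pts(c,T,D)
for b in blobs(I,(3,120,110),(14,255,255),25): print('orange',b[0].round(1),b[1][4],np.median(P[b[2]],0).round(1),ray(c,T,b[0],75).round(1))
E
```

```text
[584.03835945  21.14339288 231.00336886] [[-0.149 -0.021  0.989]
 [-0.988  0.035 -0.149]
 [-0.031 -0.999 -0.026]] -98.60124559236732
orange [381.1 107.6] 162 [649.5 -48.5  79.2] [[649.8 -49.5  75. ]]
orange [324.8 109.4] 136 [656.6   7.1  79.5] [[656.5   6.4  75. ]]
orange [264.8 111. ] 125 [664.   66.8  79.6] [[663.9  66.8  75. ]]
orange [201.6 113.1] 74 [671.5 129.9  79.9] [[671.5 131.8  75. ]]
orange [377.6 183.8] 109 [570.2 -38.9  79.1] [[570.7 -40.2  75. ]]
orange [326. 186.] 104 [576.8  16.7  79.5] [[576.   16.3  75. ]]
orange [272.3 187. ] 101 [584.1  75.7  79.6] [[583.3  75.9  75. ]]
orange [214.2 188.8] 58 [591.3 140.   80. ] [[590.3 141.6  75. ]]
```

View pics/w2.png

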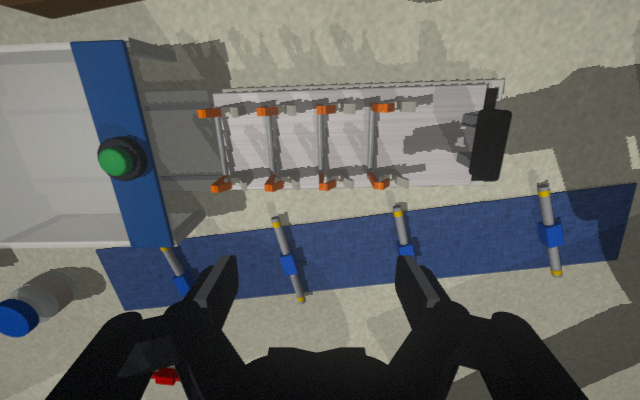

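The wrist view shows four jaw pairs on the carriage, clip 0 at px (381,108)/(378,184). Their pair direction (-6.8°) matches the rail. The bar and all rods are in view. I'll profile the fork heights to find the slot axis.

```bash
python3 - <<'E'
from h import *
z=np.load('pics/w2.npz');I,D,T=z['I'],z['D'],z['T'];c=manip.calibration('wrist')
P=pts(c,T,D).reshape(-1,3);C=I.reshape(-1,3)
a=np.radians(-6.8);X=np.array([np.cos(a),np.sin(a)]);Y=np.array([-np.sin(a),np.cos(a)])
o=np.array([610,-62.]);q=(P[:,:2]-o);x=q@X;y=q@Y;hs=cv2.cvtColor(I,cv2.COLOR_RGB2HSV).reshape(-1,3)
org=(hs[:,0]>2)&(hs[:,0]<15)&(hs[:,1]>120)&(hs[:,2]>90)
for s in(40,-40):
    print('side',s)
    for b in range(-30,100,4):
        m=(abs(x-s)<4.5)&(abs(y-b)<2)&(P[:,2]>35)
        print(b,m.sum(),P[m,2].max().round() if m.any() else None,'org',org[m].sum(),end=' | ')
    print()
m=(P[:,2]>86)&(P[:,2]<97)&(hs[:,2]<60)&(abs(x)<60)&(y<-60)&(y>-140);print('bar',x[m].min(),x[m].max(),np.percentile(y[m],[1,50,99]),P[m].mean(0))
print('handle-o y',(np.array([604.8,-156.8])-o)@Y)
k=cv2.resize(I[80:210,180:440],None,fx=3,fy=3,interpolation=cv2.INTER_CUBIC);cv2.imwrite('pics/c3.png',k[:,:,::-1])
E
```

```text
side 40
-30 0 None org 0 | -26 0 None org 0 | -22 0 None org 0 | -18 13 75.0 org 0 | -14 36 77.0 org 0 | -10 54 74.0 org 0 | -6 50 66.0 org 0 | -2 25 56.0 org 0 | 2 17 71.0 org 0 | 6 29 76.0 org 22 | 10 29 82.0 org 20 | 14 43 83.0 org 35 | 18 31 81.0 org 28 | 22 64 81.0 org 56 | 26 0 None org 0 | 30 0 None org 0 | 34 0 None org 0 | 38 0 None org 0 | 42 9 75.0 org 0 | 46 42 76.0 org 0 | 50 33 71.0 org 0 | 54 30 65.0 org 0 | 58 32 55.0 org 0 | 62 29 70.0 org 7 | 66 35 77.0 org 27 | 70 37 82.0 org 30 | 74 31 84.0 org 28 | 78 39 82.0 org 31 | 82 15 81.0 org 14 | 86 0 None org 0 | 90 0 None org 0 | 94 0 None org 0 | 98 0 None org 0 | 
side -40
-30 0 None org 0 | -26 0 None org 0 | -22 0 None org 0 | -18 9 74.0 org 0 | -14 41 76.0 org 0 | -10 64 74.0 org 0 | -6 53 65.0 org 0 | -2 33 56.0 org 0 | 2 36 71.0 org 2 | 6 81 301.0 org 15 | 10 404 305.0 org 16 | 14 573 306.0 org 27 | 18 335 311.0 org 20 | 22 274 296.0 org 46 | 26 159 297.0 org 0 | 30 55 302.0 org 0 | 34 369 307.0 org 0 | 38 179 311.0 org 0 | 42 14 75.0 org 0 | 46 32 76.0 org 0 | 50 53 73.0 org 0 | 54 41 65.0 org 0 | 58 38 55.0 org 0 | 62 41 70.0 org 6 | 66 53 75.0 org 20 | 70 60 82.0 org 27 | 74 30 83.0 org 19 | 78 58 81.0 org 21 | 82 28 81.0 org 11 | 86 0 None org 0 | 90 0 None org 0 | 94 0 None org 0 | 98 0 None org 0 | 
bar -35.399057153133825 33.13635877977127 [-101.48274704  -92.13369654  -85.59945357] [ 599.7302782  -153.99491936   90.77636352]
handle-o y -94.74883080369352
```

View pics/c3.png

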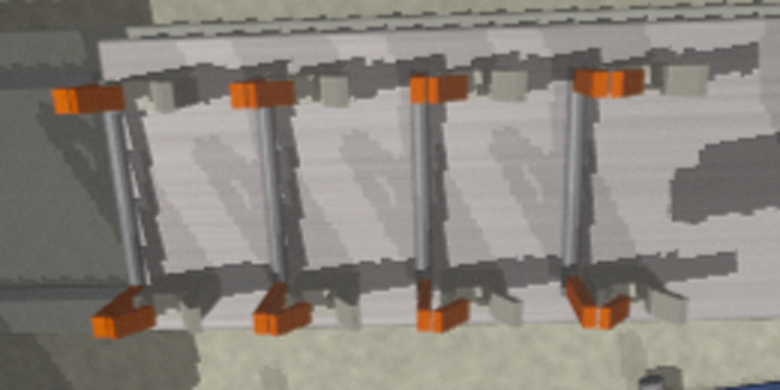

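The slot minimum (z≈54, the seat) lies at my assumed axis to about 1 mm, and the bar is 95 mm away as given. So clip0 ≈ (608.5,-61.8), direction y=(0.118,0.993). Next, go above rod B (446,94) and look.

```bash
cat >> h.py <<'E'
def rods(fn=None):
    I,D,c,T=snap('wrist',fn);p,M,_=tool()
    for b in blobs(I,(105,170,70),(125,255,255),60):
        w=ray(c,T,b[0],18)[0]
        print('blue',b[0].round(0),b[1][4],w.round(1))
    ye=[(b[0],b[1][4],ray(c,T,b[0],16)[0]) for b in blobs(I,(15,100,90),(34,255,255),12)]
    for y in ye: print('yel',y[0].round(0),y[1],y[2].round(1))
    for i in range(len(ye)):
        for j in range(i):
            d=ye[i][2]-ye[j][2];L=np.hypot(d[0],d[1])
            if 118<L<142: print('ROD',((ye[i][2]+ye[j][2])/2).round(1),'L',L.round(1),'dir',(np.degrees(np.arctan2(d[1],d[0]))+90)%180-90)
    print('tool',p.round(1),th(M).round(2),'ydir',M[:,1].round(3))
CL=[np.array([608.5,-61.8])+60*i*np.array([.1184,.993]) for i in range(4)]
E
python3 - <<'E'
from h import *
plan([(0.085,446,94,115,-83.9)])
E
```

```text
from [584.   20.9 230.8] -98.64
[0.085, -0.0103, 0.0232, -0.0295, -2.95, 0.085, -0.0118, 0.0232, -0.0289, -2.95, 0.085, -0.0133, 0.0232, -0.0283, -2.95, 0.085, -0.0147, 0.0232, -0.0275, -2.95, 0.085, -0.0161, 0.0232, -0.0267, -2.95]
```

>>> apply_moves(steps=[0.085,-0.01,0.023,-0.0295,-3,0.085,-0.012,0.023,-0.029,-3,0.085,-0.013,0.023,-0.028,-3,0.085,-0.015,0.023,-0.0275,-3,0.085,-0.016,0.023,-0.027,-3])

```text
time_s: 11.08
eef_pos: [450.6, 92.7, 120.7]
ee_rot: [-0.518, 0.481, -0.463, 0.535]
ft_force: [0.4, 0.7, 0.0]
width: 85.0
```

>>> apply_moves(steps=[0.085,0,0,0,0,0.085,0,0,0,0])

```text
time_s: 11.25
eef_pos: [440.9, 91.6, 115.4]
ee_rot: [-0.523, 0.484, -0.459, 0.531]
ft_force: [1.8, 0.1, 0.3]
width: 84.9
```

```bash
python3 - <<'E'
from h import *
rods('w3.png')
E
```

```text
blue [95. 24.] 4099 [560.  276.9  18. ]
blue [134. 190.] 756 [429.5 261.6  18. ]
blue [322. 195.] 811 [445.2  89.9  18. ]
blue [512. 224.] 747 [438.8 -84.7  18. ]
yel [118. 114.] 114 [494.8 269.8  16. ]
yel [324. 119.] 152 [510.7  96.4  16. ]
yel [522. 151.] 176 [504.1 -71.4  16. ]
yel [156. 252.] 72 [363.5 249.1  16. ]
yel [320. 258.] 89 [378.6  83.9  16. ]
yel [491. 283.] 108 [373.2 -88.4  16. ]
yel [ 12. 320.] 68 [250.8 423.3  16. ]
ROD [429.2 259.4  16. ] L 133.0 dir 8.955066752434703
ROD [444.6  90.2  16. ] L 132.7 dir 5.426782755026267
ROD [438.7 -79.9  16. ] L 132.0 dir 7.38113688276988
tool [440.3  91.3 115.2] -83.67 ydir [-0.02   0.033 -0.999]
```

View pics/w3.png

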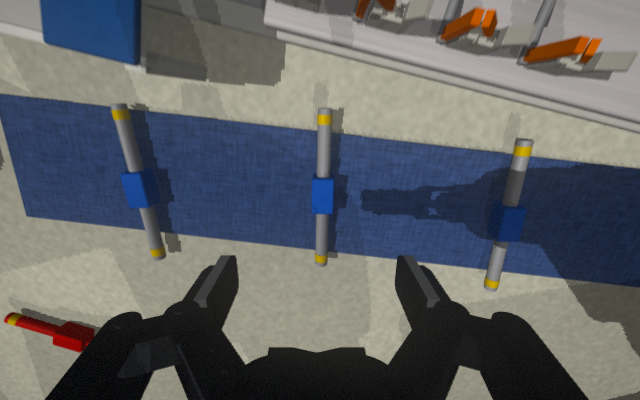

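The wrist view shows rod B centred at (322,195), rods A (134,190) and C (512,224), and the red look-alike off the mat at (50,330). Band spacing 132–133 mm fits. Grasp B.

```bash
cat >> h.py <<'E'
def plan(wps,step=40.):
    p,M,_=tool();a=th(M);print('from',p.round(1),round(a,2),M[:,1].round(3));rows=[]
    for w in wps:
        q=np.array(w[1:4],float);s=-((w[4]-a+180)%360-180)
        n=int(max(1,np.ceil(np.linalg.norm(q-p)/(w[5] if len(w)>5 else step)),np.ceil(abs(s)/7)))
        for i in range(n):
            d=M.T@(q-p)/n/1000
            rows.append([w[0],*[round(float(k),4) for k in d],round(float(s/n),2)])
            M=M@R.from_euler('y',s/n,degrees=True).as_matrix()
        p,a=q,a-s
    for i in range(0,len(rows),5): print([x for r in rows[i:i+5] for x in r])
E
python3 - <<'E'
from h import *
plan([(0.07,445,90,35,-84.6),(0.07,445,90,7,-84.6,15)])
E
```

```text
from [440.3  91.3 115.2] -83.67 [-0.02   0.033 -0.999]
[0.07, 0.0016, 0.0267, 0.002, 0.31, 0.07, 0.0015, 0.0267, 0.002, 0.31, 0.07, 0.0015, 0.0267, 0.002, 0.31, 0.07, 0.0005, 0.014, 0.0002, -0.0, 0.07, 0.0005, 0.014, 0.0002, -0.0]
```

>>> apply_moves(steps=[0.07,0.0015,0.027,0.002,0.3,0.07,0.0015,0.027,0.002,0.3,0.07,0.0015,0.027,0.002,0.3,0.07,0.0005,0.012,0,0,0.07,0,0.008,0,0])

```text
time_s: 11.72
eef_pos: [458.2, 86.9, 14.6]
ee_rot: [-0.512, 0.488, -0.469, 0.529]
ft_force: [0.8, 0.2, -0.1]
width: 70.3
```

>>> apply_moves(steps=[0.07,0,0,0,0])

```text
time_s: 11.8
eef_pos: [458.8, 86.1, 13.4]
ee_rot: [-0.512, 0.488, -0.469, 0.528]
ft_force: [-0.5, -1.1, 0.3]
width: 69.4
```

>>> apply_moves(steps=[0.07,-0.004,0,-0.013,0,0.07,0,0,0,0,0.07,0,0.003,0,0,0.07,0,0.002,0,0])

```text
time_s: 12.13
eef_pos: [451.1, 87.9, 10.6]
ee_rot: [-0.509, 0.488, -0.472, 0.529]
ft_force: [0.8, -0.0, -0.1]
width: 70.6
```

```bash
python3 - <<'E'
from h import *
plan([(0.07,445,90,7,-84.6)])
E
```

```text
from [451.1  87.9  10.6] -85.5 [ 0.003  0.036 -0.999]
[0.07, -0.0024, 0.0037, -0.0059, -0.9]
```

>>> apply_moves(steps=[0.07,-0.003,0.004,-0.008,-1,0.07,0,0.001,0,0])

```text
time_s: 12.3
eef_pos: [444.6, 90.5, 6.3]
ee_rot: [-0.512, 0.482, -0.468, 0.535]
ft_force: [-1.1, -0.3, 0.2]
width: 70.3
```

>>> apply_moves(steps=[0.0,0,0,0,0,0.0,0,0,0,0,0.0,0,0,0,0,0.0,0,0,0,0,0.0,0,0,0,0])

```text
time_s: 12.72
eef_pos: [445.1, 90.9, 6.7]
ee_rot: [-0.512, 0.482, -0.468, 0.535]
ft_force: [-1.3, -1.4, 3.5]
width: 18.2
```

>>> apply_moves(steps=[0.0,0,0,0,0,0.0,0,0,0,0,0.0,0,0,0,0])

```text
time_s: 12.97
eef_pos: [445.3, 90.9, 6.9]
ee_rot: [-0.512, 0.482, -0.468, 0.535]
ft_force: [0.0, 0.4, -1.2]
width: 18.8
```

```bash
python3 - <<'E'
from h import *
plan([(0.0,445,90,110,-84.6)])
E
```

```text
from [445.3  90.9   6.9] -84.38 [ 0.008  0.037 -0.999]
[0.0, -0.001, -0.0344, 0.0003, 0.07, 0.0, -0.001, -0.0344, 0.0003, 0.07, 0.0, -0.001, -0.0344, 0.0003, 0.07]
```

>>> apply_moves(steps=[0.0,0,-0.03,0,0,0.0,0,-0.04,0,0,0.0,0,-0.04,0,0,0.0,0,0,0,0])

```text
time_s: 13.3
eef_pos: [442.3, 86.3, 117.1]
ee_rot: [-0.515, 0.484, -0.466, 0.532]
ft_force: [1.7, -0.5, -0.2]
width: 18.7
```

```bash
python3 - <<'E'
from h import *
print(CL);plan([(0.0,*CL[2],125,-96.8)]);print(tool()[2]['width'])
E
```

```text
[array([608.5, -61.8]), array([615.604,  -2.22 ]), array([622.708,  57.36 ]), array([629.812, 116.94 ])]
from [442.3  86.3 117.1] -84.41 [-0.002  0.035 -0.999]
[0.0, 0.0092, -0.0019, 0.0353, 2.48, 0.0, 0.0077, -0.0019, 0.0357, 2.48, 0.0, 0.0061, -0.0019, 0.036, 2.48, 0.0, 0.0046, -0.0019, 0.0362, 2.48, 0.0, 0.003, -0.0019, 0.0364, 2.48]
18.702980147333875
```

>>> apply_moves(steps=[0.0,0.009,-0.002,0.035,2.5,0.0,0.008,-0.002,0.036,2.5,0.0,0.006,-0.002,0.036,2.5,0.0,0.005,-0.002,0.036,2.5,0.0,0.003,-0.002,0.036,2.5])

```text
time_s: 13.72
eef_pos: [619.0, 56.1, 126.4]
ee_rot: [-0.461, 0.541, -0.519, 0.474]
ft_force: [-0.1, 0.3, -0.9]
width: 18.8
```

>>> apply_moves(steps=[0.0,0,0,0,0,0.0,0,0,0,0])

```text
time_s: 13.88
eef_pos: [626.9, 54.7, 126.0]
ee_rot: [-0.458, 0.541, -0.522, 0.475]
ft_force: [-0.2, 0.2, -0.8]
width: 18.2
```

```bash
cat >> h.py <<'E'
def held(fn=None):
    """axis line of the held rod from its yellow bands, by depth"""
    I,D,c,T=snap('wrist',fn);P=pts(c,T,D);p,M,st=tool()
    for b in blobs(I,(15,100,90),(34,255,255),12):
        q=P[b[2]];q=q[q[:,2]>40]
        if len(q)>10: print('band',b[0].round(0),len(q),np.median(q,0).round(1),'maxz',np.percentile(q[:,2],95).round(1))
    print('width',st['width'],'f',np.round(st['ft_force'],1))
E
python3 - <<'E'
from h import *
held('w4.png');plan([(0.0,*CL[2],95,-96.8)])
E
```

```text
band [316. 143.] 440 [693.   45.6 136.5] maxz 138.0
width 18.350400005471304 f [ 1.5 -0.8 -0.7]
from [627.1  54.8 126.2] -97.44 [ 0.001  0.035 -0.999]
[0.0, -0.0009, 0.0313, -0.0045, -0.64]
```

View pics/w4.png

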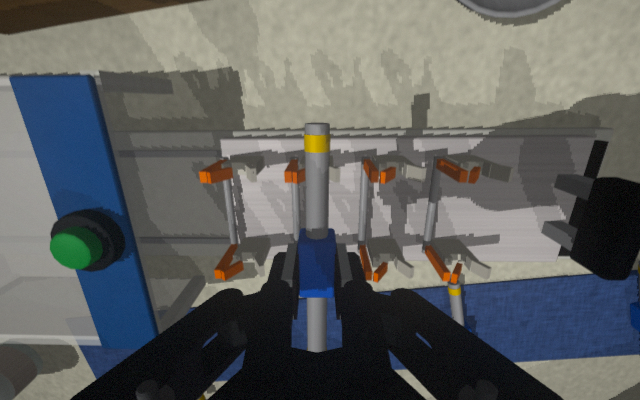

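Rod B is held level at (317,220) in the hand, with its axis 6 mm above the TCP. Lower toward clip 2 with a check above the noses.

>>> apply_moves(steps=[0.0,-0.001,0.016,-0.003,-0.6,0.0,0,0.015,-0.002,0,0.0,0,0,0,0])

```text
time_s: 14.18
eef_pos: [619.7, 57.8, 93.8]
ee_rot: [-0.462, 0.538, -0.519, 0.478]
ft_force: [-0.7, 0.1, -0.8]
width: 18.6
```

```bash
cat >> h.py <<'E'
def off(i):
    p,M,st=tool();a=np.radians(-6.8);q=p[:2]-CL[i]
    print('clip frame x,y of TCP',round(q@[np.cos(a),np.sin(a)],1),round(q@[-np.sin(a),np.cos(a)],1),'axis z-60:',round(p[2]+6-60,1),'dth',round(th(M)+96.8,2),'tilt',M[:2,1].round(3),'w',st['width'],'f',np.round(st['ft_force'],1))
E
python3 - <<'E'
from h import *
off(2);plan([(0.0,*CL[2],75,-96.8)])
E
```

```text
clip frame x,y of TCP -3.1 0.1 axis z-60: 39.8 dth 0.07 tilt [-0.     0.035] w 18.64953823180526 f [-0.7  0.1 -0.8]
from [619.7  57.8  93.8] -96.73 [-0.     0.035 -0.999]
[0.0, 0.0008, 0.0188, 0.0032, 0.07]
```

>>> apply_moves(steps=[0.0,0.0005,0.014,0.001,0,0.0,0.0003,0.01,0,0,0.0,0.0003,0.01,0,0,0.0,0.0003,0.01,0,0])

```text
time_s: 14.52
eef_pos: [621.1, 58.8, 51.5]
ee_rot: [-0.461, 0.536, -0.52, 0.48]
ft_force: [-15.3, -5.9, 84.2]
width: 18.8
```

```bash
python3 - <<'E'
from h import *
off(2)
E
```

```text
clip frame x,y of TCP -1.8 1.3 axis z-60: -2.5 dth 0.17 tilt [0.004 0.036] w 18.76381751511632 f [-15.3  -5.9  84.2]
```

84 N means it has bottomed out on the seat. Release, lift and check; I'll use gentler end rows next time.

>>> apply_moves(steps=[0.045,0,-0.001,0,0,0.045,0,0,0,0,0.045,0,0,0,0,0.045,0,-0.02,0,0,0.045,0,-0.035,0,0])

```text
time_s: 14.93
eef_pos: [616.0, 57.2, 100.7]
ee_rot: [-0.464, 0.539, -0.517, 0.477]
ft_force: [0.5, -0.0, 0.1]
width: 44.9
```

>>> apply_moves(steps=[0.045,0,-0.04,0,0,0.045,0,-0.04,0,0,0.06,0,0,0,0,0.06,0,0,0,0])

```text
time_s: 15.27
eef_pos: [618.3, 54.2, 188.0]
ee_rot: [-0.462, 0.538, -0.518, 0.478]
ft_force: [0.0, 0.0, -1.4]
width: 59.8
```

```bash
cat >> h.py <<'E'
def seated(fn=None):
    I,D,c,T=snap('wrist',fn);P=pts(c,T,D);a=np.radians(-6.8)
    X=np.array([np.cos(a),np.sin(a)]);Y=np.array([-np.sin(a),np.cos(a)])
    for nm,lo,hi,mn in(('yel',(15,100,90),(34,255,255),12),('hub',(105,170,70),(125,255,255),60)):
        for b in blobs(I,lo,hi,mn):
            q=P[b[2]];q=q[(q[:,2]>45)&(q[:,2]<85)]
            if len(q)<12: continue
            r=q[:,:2]-CL[0];print(nm,b[0].round(0),len(q),'x',np.median(r@X).round(1),'y',np.median(r@Y).round(1),'ztop',np.percentile(q[:,2],90).round(1))
E
python3 - <<'E'
from h import *
seated('w5.png');p,M,st=tool();print(p,th(M),M[:,1],st['width'])
E
```

```text
yel [19.  3.] 268 x 153.0 y 355.9 ztop 80.8
yel [316. 120.] 123 x 64.6 y 121.1 ztop 66.4
yel [315. 248.] 70 x -67.3 y 121.1 ztop 66.0
hub [316. 189.] 586 x -0.1 y 120.8 ztop 70.5
hub [  8. 363.] 486 x -232.5 y 507.5 ztop 80.5
[619.08192254  54.32454705 188.41930374] -96.5919880601864 [-3.30456222e-04  3.57655903e-02 -9.99360152e-01] 59.78420649285487
```

View pics/w5.png

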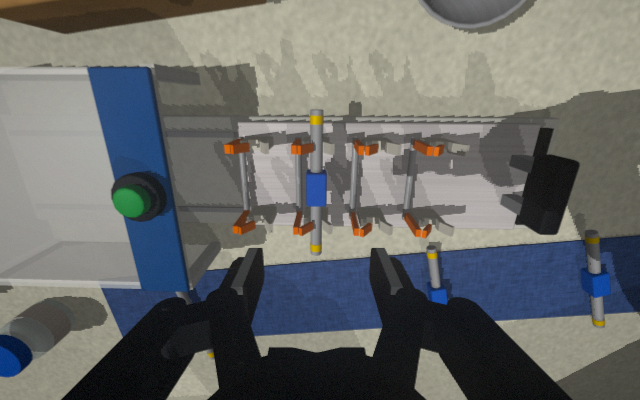

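Rod B is seated in clip 2: shaft top z 66 (axis 60), x≈-1, y = 121 against 120, parallel to the clip. Next rod C → clip 1.

```bash
sed -i 's/^CL=.*/CL=[np.array([608.4,-61.0])+60*i*np.array([.1184,.993]) for i in range(4)]/' h.py; python3 - <<'E'
from h import *
plan([(0.07,540,-30,150,-90),(0.07,434,-79,100,-82.6)])
E
```

```text
from [619.1  54.3 188.4] -96.59 [-0.     0.036 -0.999]
[0.07, 0.0235, 0.0089, -0.0172, -1.65, 0.07, 0.023, 0.0089, -0.0179, -1.65, 0.07, 0.0225, 0.0089, -0.0185, -1.65, 0.07, 0.022, 0.0089, -0.0191, -1.65, 0.07, 0.0127, 0.0121, -0.0265, -1.85]
[0.07, 0.0118, 0.0121, -0.0269, -1.85, 0.07, 0.011, 0.0121, -0.0273, -1.85, 0.07, 0.0101, 0.0121, -0.0276, -1.85]
```

>>> apply_moves(steps=[0.07,0.0235,0.008,-0.017,-1.6,0.07,0.023,0.008,-0.018,-1.6,0.07,0.0225,0.008,-0.0185,-1.6,0.07,0.022,0.008,-0.019,-1.6,0.07,0.013,0.01,-0.0265,-1.9])

```text
time_s: 15.73
eef_pos: [515.0, -42.7, 138.4]
ee_rot: [-0.5, 0.497, -0.482, 0.521]
ft_force: [0.3, -0.2, -0.8]
width: 69.9
```

>>> apply_moves(steps=[0.07,0.012,0.012,-0.027,-1.9,0.07,0.011,0.012,-0.0275,-1.9,0.07,0.01,0.012,-0.0275,-1.9,0.07,0,0,0,0,0.07,0,0,0,0])

```text
time_s: 16.15
eef_pos: [420.2, -81.9, 91.4]
ee_rot: [-0.527, 0.475, -0.45, 0.542]
ft_force: [1.0, 0.5, -0.7]
width: 69.9
```

```bash
python3 - <<'E'
from h import *
rods()
E
```

```text
blue [323. 188.] 1056 [439.6 -81.9  18. ]
blue [572. 220.] 1014 [ 444.  -283.3   18. ]
yel [326. 102.] 202 [504.6 -73.8  16. ]
yel [578. 137.] 258 [ 507.2 -260.9   16. ]
yel [321. 259.] 117 [372.9 -90.4  16. ]
yel [549. 287.] 141 [ 379.2 -294.2   16. ]
ROD [438.7 -82.1  16. ] L 132.8 dir 7.204400430150912
ROD [ 443.2 -277.5   16. ] L 132.2 dir 14.564916325032215
tool [419.7 -81.6  91.2] -81.72 ydir [-0.014  0.041 -0.999]
```

```bash
python3 - <<'E'
from h import *
plan([(0.07,437,-82,28,-82.8,25)])
E
```

```text
from [419.7 -81.6  91.2] -81.72 [-0.014  0.041 -0.999]
[0.07, 0.0019, 0.021, 0.0059, 0.36, 0.07, 0.0018, 0.021, 0.0059, 0.36, 0.07, 0.0018, 0.021, 0.0059, 0.36]
```

>>> apply_moves(steps=[0.07,0.002,0.021,0.005,0.4,0.07,0.002,0.021,0.005,0.4,0.07,0.002,0.021,0.005,0.4,0.07,0,0,0,0])

```text
time_s: 16.53
eef_pos: [440.0, -82.6, 26.2]
ee_rot: [-0.521, 0.48, -0.457, 0.538]
ft_force: [0.6, -0.1, 1.2]
width: 69.8
```

```bash
python3 - <<'E'
from h import *
plan([(0.07,439,-82,7,-82.8,25)])
E
```

```text
from [440.  -82.6  26.2] -82.97 [-0.008  0.039 -0.999]
[0.07, 0.0, 0.0192, -0.0008, -0.17]
```

>>> apply_moves(steps=[0.07,0,0.013,-0.002,0,0.07,0,0.005,-0.002,0,0.07,0,0,0,0])

```text
time_s: 16.78
eef_pos: [438.1, -81.5, 7.8]
ee_rot: [-0.522, 0.479, -0.456, 0.539]
ft_force: [0.2, -0.0, 0.2]
width: 70.2
```

Good. Close, then lift.

>>> apply_moves(steps=[0.0,0,0.001,0,0,0.0,0,0,0,0,0.0,0,0,0,0,0.0,0,0,0,0,0.0,0,0,0,0])

```text
time_s: 17.2
eef_pos: [440.2, -81.3, 10.1]
ee_rot: [-0.521, 0.477, -0.457, 0.54]
ft_force: [-0.6, 0.2, -2.0]
width: 18.2
```

>>> apply_moves(steps=[0.0,0,0,0,0,0.0,0,0,0,0,0.0,0,0,0,0])

```text
time_s: 17.45
eef_pos: [440.8, -81.5, 11.0]
ee_rot: [-0.521, 0.477, -0.458, 0.54]
ft_force: [-0.2, -0.2, -1.1]
width: 18.0
```

>>> apply_moves(steps=[0.0,0,-0.03,0,0,0.0,0,-0.04,0,0,0.0,0,-0.04,0,0,0.0,0,0,0,0])

```text
time_s: 17.78
eef_pos: [438.8, -85.5, 121.8]
ee_rot: [-0.522, 0.48, -0.455, 0.538]
ft_force: [0.9, 0.2, -0.0]
width: 18.3
```

```bash
python3 - <<'E'
from h import *
plan([(0.0,*(CL[1]-[6,0]),125,-96.8)]);print(tool()[2]['width'])
E
```

```text
from [438.8 -85.5 121.8] -82.82 [-0.012  0.04  -0.999]
[0.0, -0.0124, -0.0004, 0.036, 2.8, 0.0, -0.0142, -0.0004, 0.0353, 2.8, 0.0, -0.0159, -0.0004, 0.0346, 2.8, 0.0, -0.0175, -0.0004, 0.0338, 2.8, 0.0, -0.0192, -0.0004, 0.0329, 2.8]
18.313856940193375
```

>>> apply_moves(steps=[0.0,-0.012,0,0.036,2.8,0.0,-0.014,0,0.035,2.8,0.0,-0.016,0,0.034,2.8,0.0,-0.017,0,0.033,2.8,0.0,-0.019,0,0.032,2.8])

```text
time_s: 18.2
eef_pos: [606.0, -2.8, 125.5]
ee_rot: [-0.459, 0.546, -0.519, 0.471]
ft_force: [0.9, -1.4, 0.8]
width: 18.5
```

>>> apply_moves(steps=[0.0,0,0,0,0,0.0,0,0,0,0])

```text
time_s: 18.37
eef_pos: [612.8, 0.6, 125.3]
ee_rot: [-0.458, 0.545, -0.52, 0.472]
ft_force: [-0.5, -0.8, -0.2]
width: 18.4
```

```bash
python3 - <<'E'
from h import *
held();off(1);plan([(0.0,*CL[1],90,-96.8)])
E
```

```text
band [236. 127.] 171 [687.2  49.7  65.2] maxz 66.6
band [316. 145.] 405 [678.   -8.4 132.7] maxz 134.2
band [254. 283.] 115 [556.2  64.8  64.9] maxz 66.5
width 18.13289947610526 f [ 0.   0.6 -0.9]
clip frame x,y of TCP -2.7 1.6 axis z-60: 71.5 dth -0.92 tilt [-0.007  0.04 ] w 18.13289947610526 f [ 0.   0.6 -0.9]
from [6.131e+02 5.000e-01 1.255e+02] -97.72 [-0.007  0.04  -0.999]
[0.0, 0.0029, 0.0354, 0.0031, -0.92]
```

>>> apply_moves(steps=[0.0,0.0015,0.018,0.0015,-0.5,0.0,0.0015,0.017,0.0015,-0.4,0.0,0,0,0,0])

```text
time_s: 18.67
eef_pos: [613.2, -2.5, 89.5]
ee_rot: [-0.462, 0.541, -0.516, 0.477]
ft_force: [-1.6, -0.0, -1.7]
width: 18.4
```

```bash
python3 - <<'E'
from h import *
off(1);plan([(0.0,*CL[1],75,-96.8)])
E
```

```text
clip frame x,y of TCP -2.2 -1.3 axis z-60: 35.5 dth 0.07 tilt [-0.007  0.04 ] w 18.38634327437067 f [-1.6 -0.  -1.7]
from [613.2  -2.5  89.5] -96.73 [-0.007  0.04  -0.999]
[0.0, -0.0008, 0.0145, 0.0024, 0.07]
```

>>> apply_moves(steps=[0.0,-0.001,0.012,0.002,0,0.0,0.0003,0.007,0.001,0,0.0,0.0003,0.005,0,0])

```text
time_s: 18.92
eef_pos: [614.8, -2.9, 65.3]
ee_rot: [-0.462, 0.541, -0.517, 0.477]
ft_force: [-0.9, 4.8, 23.5]
width: 18.2
```

```bash
python3 - <<'E'
from h import *
off(1)
E
```

```text
clip frame x,y of TCP -0.5 -1.5 axis z-60: 11.3 dth -0.03 tilt [-0.007  0.039] w 18.160185274736946 f [-0.9  4.8 23.5]
```

>>> apply_moves(steps=[0.0,-0.0005,0.005,0,0,0.0,0,0.005,0,0])

```text
time_s: 19.08
eef_pos: [616.1, -1.7, 57.2]
ee_rot: [-0.461, 0.541, -0.517, 0.478]
ft_force: [0.4, 0.7, -0.5]
width: 18.2
```

>>> apply_moves(steps=[0.0,0,0.004,0,0])

```text
time_s: 19.17
eef_pos: [616.3, -1.6, 55.9]
ee_rot: [-0.46, 0.541, -0.517, 0.478]
ft_force: [-20.8, 0.2, 60.9]
width: 18.3
```

Seated firmly. Release, lift, check.

>>> apply_moves(steps=[0.045,0,-0.001,0,0,0.045,0,0,0,0,0.045,0,0,0,0,0.045,0,-0.02,0,0,0.045,0,-0.035,0,0])

```text
time_s: 19.58
eef_pos: [612.2, -4.1, 108.5]
ee_rot: [-0.463, 0.543, -0.515, 0.475]
ft_force: [0.6, -0.8, 0.9]
width: 45.0
```

>>> apply_moves(steps=[0.045,0,-0.04,0,0,0.045,0,-0.035,0,0,0.07,0,0,0,0,0.07,0,0,0,0])

```text
time_s: 19.92
eef_pos: [615.2, -8.0, 190.8]
ee_rot: [-0.461, 0.542, -0.517, 0.476]
ft_force: [-0.7, -0.5, -1.3]
width: 67.7
```

```bash
python3 - <<'E'
from h import *
seated('w6.png');plan([(0.07,540,-130,150,-88),(0.07,438,-270,110,-75.4)])
E
```

```text
yel [14.  2.] 149 x 159.6 y 299.0 ztop 80.7
yel [251. 124.] 117 x 64.6 y 118.2 ztop 66.5
yel [315. 122.] 116 x 66.4 y 59.3 ztop 66.1
yel [261. 248.] 74 x -67.3 y 118.8 ztop 66.1
yel [315. 248.] 74 x -65.7 y 59.8 ztop 65.9
hub [315. 191.] 587 x 1.2 y 59.4 ztop 70.7
hub [254. 192.] 540 x -0.4 y 120.0 ztop 70.5
from [615.8  -8.  191.1] -96.94 [-0.006  0.041 -0.999]
[0.07, 0.033, 0.0091, -0.015, -2.23, 0.07, 0.0323, 0.0091, -0.0163, -2.23, 0.07, 0.0317, 0.0091, -0.0176, -2.23, 0.07, 0.031, 0.0091, -0.0188, -2.23, 0.07, 0.0276, 0.007, -0.0213, -2.52]
[0.07, 0.0266, 0.007, -0.0225, -2.52, 0.07, 0.0256, 0.007, -0.0237, -2.52, 0.07, 0.0245, 0.007, -0.0248, -2.52, 0.07, 0.0234, 0.007, -0.0258, -2.52]
```

C is seated in clip 1 (shaft top 66, level). Next rod D → clip 0.

>>> apply_moves(steps=[0.07,0.033,0.009,-0.014,-2.2,0.07,0.032,0.009,-0.015,-2.2,0.07,0.032,0.009,-0.016,-2.2,0.07,0.031,0.009,-0.018,-2.2,0.07,0.028,0.007,-0.02,-2.5])

```text
time_s: 20.38
eef_pos: [526.6, -157.8, 137.5]
ee_rot: [-0.513, 0.487, -0.465, 0.533]
ft_force: [0.8, -1.3, -0.9]
width: 69.7
```

>>> apply_moves(steps=[0.07,0.027,0.006,-0.021,-2.5,0.07,0.026,0.006,-0.022,-2.5,0.07,0.025,0.006,-0.022,-2.5,0.07,0.022,0.006,-0.022,-2.5,0.07,0,0,0,0])

```text
time_s: 20.8
eef_pos: [444.5, -274.9, 98.8]
ee_rot: [-0.554, 0.441, -0.411, 0.574]
ft_force: [-1.0, 0.5, -0.1]
width: 70.2
```

>>> apply_moves(steps=[0.07,0,0,0,0])

```text
time_s: 20.88
eef_pos: [442.8, -275.4, 97.1]
ee_rot: [-0.553, 0.443, -0.411, 0.574]
ft_force: [1.2, -0.8, -0.4]
width: 70.0
```

```bash
python3 - <<'E'
from h import *
rods()
plan([(0.07,442,-277.5,30,-75.4,25)])
E
```

```text
blue [327. 207.] 926 [ 444.7 -280.4   18. ]
yel [627.  68.] 1070 [ 602.2 -449.    16. ]
yel [330. 127.] 171 [ 508.3 -264.    16. ]
yel [324. 274.] 98 [ 379.4 -296.8   16. ]
ROD [ 443.9 -280.4   16. ] L 133.0 dir 14.296188580024051
tool [ 442.7 -275.1   97. ] -74.26 ydir [-0.019  0.05  -0.999]
from [ 442.7 -275.1   97. ] -74.26 [-0.019  0.05  -0.999]
[0.07, 0.0019, 0.0223, -0.0003, 0.38, 0.07, 0.0019, 0.0223, -0.0003, 0.38, 0.07, 0.0019, 0.0223, -0.0003, 0.38]
```

>>> apply_moves(steps=[0.07,0.003,0.022,-0.001,0.5,0.07,0.003,0.022,-0.001,0.5,0.07,0.003,0.022,-0.001,0.5,0.07,0,0,0,0])

```text
time_s: 21.27
eef_pos: [443.7, -279.1, 28.5]
ee_rot: [-0.548, 0.449, -0.419, 0.568]
ft_force: [-0.4, 1.0, 0.5]
width: 70.2
```

```bash
python3 - <<'E'
from h import *
plan([(0.07,444,-280.4,6,-75.7,25)])
E
```

```text
from [ 443.7 -279.1   28.5] -75.74 [-0.017  0.049 -0.999]
[0.07, 0.0025, 0.0224, 0.0, -0.04]
```

>>> apply_moves(steps=[0.07,0.001,0.015,-0.001,0,0.07,0.001,0.006,-0.001,0,0.07,0,0.001,0,0])

```text
time_s: 21.52
eef_pos: [443.6, -277.9, 6.1]
ee_rot: [-0.549, 0.449, -0.417, 0.569]
ft_force: [-0.1, 0.8, 0.5]
width: 70.2
```

>>> apply_moves(steps=[0.0,0,0.001,0,0,0.0,0,0,0,0,0.0,0,0,0,0,0.0,0,0,0,0,0.0,0,0,0,0])

```text
time_s: 21.93
eef_pos: [446.0, -277.5, 8.6]
ee_rot: [-0.549, 0.447, -0.418, 0.57]
ft_force: [0.3, -0.4, -1.6]
width: 18.5
```

>>> apply_moves(steps=[0.0,0,0,0,0,0.0,0,0,0,0,0.0,0,0,0,0])

```text
time_s: 22.18
eef_pos: [446.6, -278.0, 9.7]
ee_rot: [-0.549, 0.446, -0.419, 0.57]
ft_force: [0.6, 0.3, -0.3]
width: 18.6
```

>>> apply_moves(steps=[0.0,0,-0.03,0,0,0.0,0,-0.04,0,0,0.0,0,-0.04,0,0,0.0,0,0,0,0])

```text
time_s: 22.52
eef_pos: [446.0, -282.2, 120.3]
ee_rot: [-0.549, 0.449, -0.416, 0.569]
ft_force: [1.9, -1.4, -0.4]
width: 18.6
```

```bash
python3 - <<'E'
from h import *
plan([(0.0,*(CL[0]-[6,3]),128,-96.8)]);print(tool()[2]['width'])
E
```

```text
from [ 446.  -282.2  120.3] -75.46 [-0.02   0.051 -0.998]
[0.0, -0.0246, 0.0001, 0.0295, 3.05, 0.0, -0.0261, 0.0001, 0.0281, 3.05, 0.0, -0.0276, 0.0001, 0.0267, 3.05, 0.0, -0.029, 0.0001, 0.0252, 3.05, 0.0, -0.0303, 0.0001, 0.0236, 3.05]
[0.0, -0.0315, 0.0001, 0.022, 3.05, 0.0, -0.0326, 0.0001, 0.0203, 3.05]
18.55773355462018
```

>>> apply_moves(steps=[0.0,-0.0245,0,0.0295,3,0.0,-0.026,0,0.028,3,0.0,-0.0275,0,0.0265,3,0.0,-0.029,0,0.025,3,0.0,-0.03,0,0.0235,3])

```text
time_s: 22.93
eef_pos: [559.5, -129.7, 129.0]
ee_rot: [-0.484, 0.523, -0.492, 0.5]
ft_force: [0.6, -1.4, -0.5]
width: 18.7
```

>>> apply_moves(steps=[0.0,-0.0315,0,0.022,3,0.0,-0.031,0,0.02,3,0.0,0,0,0,0,0.0,0,0,0,0])

```text
time_s: 23.27
eef_pos: [610.7, -60.0, 130.2]
ee_rot: [-0.456, 0.549, -0.518, 0.472]
ft_force: [0.1, -1.4, -0.3]
width: 18.5
```

```bash
python3 - <<'E'
from h import *
held('w7.png');off(0);plan([(0.0,*CL[0],90,-96.8,25)])
E
```

```text
band [239. 132.] 165 [681.  -10.8  65. ] maxz 66.5
band [161. 135.] 178 [686.8  47.7  65. ] maxz 66.5
band [316. 148.] 437 [674.6 -69.4 139.2] maxz 140.7
band [ 49. 172.] 17 [672.9 132.4  79.7] maxz 81.1
band [256. 283.] 100 [550.3   4.4  65.2] maxz 66.6
band [191. 283.] 95 [555.8  64.1  65.2] maxz 66.3
width 18.596998070072022 f [-0.3  0.1 -0.7]
clip frame x,y of TCP 2.2 1.0 axis z-60: 76.3 dth -1.18 tilt [-0.011  0.048] w 18.596998070072022 f [-0.3  0.1 -0.7]
from [610.7 -60.2 130.3] -97.98 [-0.011  0.048 -0.999]
[0.0, 0.0015, 0.0201, -0.0007, -0.59, 0.0, 0.0015, 0.0201, -0.0008, -0.59]
```

>>> apply_moves(steps=[0.0,0.0015,0.02,-0.001,-0.6,0.0,0.0015,0.02,-0.001,-0.6,0.0,0,0,0,0])

```text
time_s: 23.57
eef_pos: [607.0, -63.0, 89.6]
ee_rot: [-0.461, 0.543, -0.513, 0.478]
ft_force: [-1.7, 0.5, -1.4]
width: 18.3
```

```bash
python3 - <<'E'
from h import *
off(0);plan([(0.0,*CL[0],75,-96.8,25)])
E
```

```text
clip frame x,y of TCP -1.1 -2.2 axis z-60: 35.6 dth 0.07 tilt [-0.01   0.048] w 18.340220019550248 f [-1.7  0.5 -1.4]
from [607.  -63.   89.6] -96.73 [-0.01   0.048 -0.999]
[0.0, -0.0015, 0.0146, 0.0014, 0.07]
```

>>> apply_moves(steps=[0.0,-0.0018,0.012,0.001,0,0.0,0,0.007,0.001,0,0.0,0,0.005,0,0])

```text
time_s: 23.82
eef_pos: [608.5, -63.0, 65.3]
ee_rot: [-0.46, 0.544, -0.515, 0.477]
ft_force: [-1.6, -4.7, 5.6]
width: 18.7
```

```bash
python3 - <<'E'
from h import *
off(0)
E
```

```text
clip frame x,y of TCP 0.4 -2.0 axis z-60: 11.3 dth -0.16 tilt [-0.009  0.047] w 18.67075712761668 f [-1.6 -4.7  5.6]
```

>>> apply_moves(steps=[0.0,-0.001,0.005,0,0,0.0,0,0.005,0,0])

```text
time_s: 23.98
eef_pos: [609.8, -61.8, 57.2]
ee_rot: [-0.459, 0.544, -0.515, 0.478]
ft_force: [0.5, 2.9, 2.9]
width: 18.4
```

>>> apply_moves(steps=[0.0,0,0.004,0,0])

```text
time_s: 24.07
eef_pos: [610.1, -61.7, 54.4]
ee_rot: [-0.458, 0.544, -0.515, 0.478]
ft_force: [-16.6, -0.9, 50.7]
width: 18.7
```

>>> apply_moves(steps=[0.045,0,-0.001,0,0,0.045,0,0,0,0,0.045,0,0,0,0,0.045,0,-0.02,0,0,0.045,0,-0.035,0,0])

```text
time_s: 24.48
eef_pos: [606.7, -64.3, 106.1]
ee_rot: [-0.461, 0.547, -0.513, 0.475]
ft_force: [0.7, 1.1, 0.9]
width: 45.1
```

>>> apply_moves(steps=[0.045,0,-0.04,0,0,0.045,0,-0.035,0,0,0.07,0,0,0,0,0.07,0,0,0,0])

```text
time_s: 24.82
eef_pos: [610.5, -69.2, 189.3]
ee_rot: [-0.459, 0.545, -0.515, 0.477]
ft_force: [-0.2, -0.8, -0.2]
width: 67.7
```

```bash
python3 - <<'E'
from h import *
seated('w8.png');plan([(0.07,520,20,170,-90),(0.07,422,250,110,-81)])
E
```

```text
yel [251. 125.] 116 x 66.2 y 58.0 ztop 66.4
yel [315. 125.] 119 x 66.2 y -1.4 ztop 66.4
yel [188. 127.] 108 x 64.6 y 117.4 ztop 66.3
yel [208. 250.] 69 x -67.0 y 117.7 ztop 66.4
yel [261. 249.] 72 x -65.9 y 57.8 ztop 66.0
yel [315. 250.] 75 x -65.6 y -0.5 ztop 66.3
hub [256. 193.] 581 x 1.2 y 58.1 ztop 70.7
hub [195. 194.] 514 x -0.3 y 119.4 ztop 70.5
hub [315. 193.] 582 x 1.7 y -1.2 ztop 70.6
from [611.2 -69.2 189.6] -97.13 [-0.007  0.048 -0.999]
[0.07, -0.0191, 0.0061, -0.0253, -1.78, 0.07, -0.0198, 0.0061, -0.0247, -1.78, 0.07, -0.0206, 0.0061, -0.0241, -1.78, 0.07, -0.0213, 0.0061, -0.0234, -1.78, 0.07, -0.0324, 0.0102, -0.0139, -1.29]
[0.07, -0.0327, 0.0102, -0.0132, -1.29, 0.07, -0.033, 0.0102, -0.0125, -1.29, 0.07, -0.0333, 0.0102, -0.0117, -1.29, 0.07, -0.0335, 0.0102, -0.011, -1.29, 0.07, -0.0338, 0.0102, -0.0102, -1.29]
[0.07, -0.034, 0.0102, -0.0094, -1.29]
```

Three are seated. Now the last one, rod A.

>>> apply_moves(steps=[0.07,-0.019,0.004,-0.025,-1.8,0.07,-0.02,0.004,-0.0245,-1.8,0.07,-0.0205,0.004,-0.024,-1.8,0.07,-0.021,0.006,-0.023,-1.8,0.07,-0.0325,0.01,-0.0135,-1.3])

```text
time_s: 25.28
eef_pos: [506.1, 50.4, 163.6]
ee_rot: [-0.495, 0.507, -0.482, 0.516]
ft_force: [0.5, 0.5, -0.1]
width: 69.8
```

>>> apply_moves(steps=[0.07,-0.0325,0.01,-0.012,-1.3,0.07,-0.033,0.01,-0.011,-1.3,0.07,-0.0335,0.01,-0.01,-1.3,0.07,-0.0335,0.01,-0.009,-1.3,0.07,-0.034,0.008,-0.008,-1.3])

```text
time_s: 25.7
eef_pos: [435.6, 219.6, 116.1]
ee_rot: [-0.525, 0.478, -0.451, 0.541]
ft_force: [0.3, -0.3, -0.4]
width: 69.9
```

>>> apply_moves(steps=[0.07,-0.034,0.008,-0.007,-1.3,0.07,0,0,0,0,0.07,0,0,0,0])

```text
time_s: 25.95
eef_pos: [417.4, 258.2, 104.4]
ee_rot: [-0.534, 0.471, -0.441, 0.546]
ft_force: [1.0, -0.0, -0.6]
width: 70.1
```

```bash
python3 - <<'E'
from h import *
rods()
plan([(0.07,430,259,30,-81,25)])
E
```

```text
blue [441.  22.] 4685 [565.5 199.5  18. ]
blue [  5. 153.] 618 [413.5 531.6  18. ]
blue [321. 189.] 920 [430.7 259.8  18. ]
yel [323. 109.] 167 [495.1 270.   16. ]
yel [320. 257.] 101 [364.  249.4  16. ]
ROD [429.6 259.7  16. ] L 132.7 dir 8.924452447566637
tool [417.5 257.8 104.4] -80.37 ydir [-0.022  0.04  -0.999]
from [417.5 257.8 104.4] -80.37 [-0.022  0.04  -0.999]
[0.07, 0.001, 0.0185, 0.0034, 0.16, 0.07, 0.001, 0.0185, 0.0034, 0.16, 0.07, 0.001, 0.0185, 0.0034, 0.16, 0.07, 0.001, 0.0185, 0.0034, 0.16]
```

>>> apply_moves(steps=[0.07,0.001,0.0185,0.003,0.2,0.07,0.001,0.0185,0.003,0.2,0.07,0.001,0.0185,0.003,0.2,0.07,0.001,0.0185,0.002,0,0.07,0,0,0,0])

```text
time_s: 26.42
eef_pos: [430.3, 254.3, 27.3]
ee_rot: [-0.53, 0.475, -0.446, 0.542]
ft_force: [-1.3, 0.4, -0.4]
width: 69.9
```

```bash
python3 - <<'E'
from h import *
plan([(0.07,430,259.7,6,-81.1,25)])
E
```

```text
from [430.3 254.3  27.3] -81.35 [-0.02   0.04  -0.999]
[0.07, -0.0044, 0.0215, 0.0008, -0.25]
```

>>> apply_moves(steps=[0.07,-0.004,0.014,-0.001,0,0.07,-0.001,0.006,-0.001,0,0.07,0,0.001,0,0])

```text
time_s: 26.67
eef_pos: [428.3, 256.7, 6.3]
ee_rot: [-0.529, 0.477, -0.448, 0.541]
ft_force: [0.4, 0.6, 0.6]
width: 70.2
```

>>> apply_moves(steps=[0.0,0,0.001,0,0,0.0,0,0,0,0,0.0,0,0,0,0,0.0,0,0,0,0,0.0,0,0,0,0])

```text
time_s: 27.08
eef_pos: [430.0, 256.1, 8.3]
ee_rot: [-0.528, 0.477, -0.448, 0.541]
ft_force: [-0.1, -0.1, -1.4]
width: 18.7
```

>>> apply_moves(steps=[0.0,0,0,0,0,0.0,0,0,0,0,0.0,0,0,0,0])

```text
time_s: 27.33
eef_pos: [430.5, 256.4, 9.3]
ee_rot: [-0.527, 0.477, -0.449, 0.542]
ft_force: [-0.8, 0.8, -0.7]
width: 18.7
```

>>> apply_moves(steps=[0.0,0,-0.03,0,0,0.0,0,-0.04,0,0,0.0,0,-0.04,0,0,0.0,0,0,0,0])

```text
time_s: 27.67
eef_pos: [430.2, 250.7, 119.8]
ee_rot: [-0.53, 0.478, -0.447, 0.539]
ft_force: [2.0, 0.7, 0.0]
width: 19.1
```

```bash
python3 - <<'E'
from h import *
plan([(0.0,*(CL[3]-[50,0]),132,-91),(0.0,*(CL[3]-[6,0]),132,-96.8)]);print(tool()[2]['width'])
E
```

```text
from [430.2 250.7 119.8] -81.74 [-0.024  0.037 -0.999]
[0.0, 0.0254, -0.0035, 0.0214, 1.54, 0.0, 0.0248, -0.0035, 0.0221, 1.54, 0.0, 0.0242, -0.0035, 0.0227, 1.54, 0.0, 0.0236, -0.0035, 0.0234, 1.54, 0.0, 0.023, -0.0035, 0.024, 1.54]
[0.0, 0.0223, -0.0035, 0.0246, 1.54, 0.0, -0.0004, -0.0005, 0.022, 2.9, 0.0, -0.0015, -0.0005, 0.0219, 2.9]
19.056196692611216
```

>>> apply_moves(steps=[0.0,0.0255,-0.005,0.021,1.5,0.0,0.025,-0.005,0.022,1.5,0.0,0.024,-0.003,0.0225,1.5,0.0,0.0235,-0.003,0.023,1.5,0.0,0.023,-0.003,0.023,1.5])

```text
time_s: 28.08
eef_pos: [553.4, 140.4, 134.6]
ee_rot: [-0.5, 0.51, -0.48, 0.509]
ft_force: [0.8, 0.2, -1.1]
width: 18.7
```

>>> apply_moves(steps=[0.0,0.022,-0.002,0.024,1.5,0.0,0,0,0.022,2.9,0.0,-0.001,0,0.021,2.9,0.0,0,0,0,0,0.0,0,0,0,0])

```text
time_s: 28.5
eef_pos: [628.0, 110.7, 132.2]
ee_rot: [-0.464, 0.544, -0.515, 0.472]
ft_force: [-0.9, -0.3, -1.5]
width: 18.7
```

```bash
python3 - <<'E'
from h import *
held('w9.png');off(3);plan([(0.0,*CL[3],90,-96.8,25)])
E
```

```text
band [477. 125.] 236 [681.5  -7.6  64.7] maxz 66.5
band [565. 125.] 210 [674.9 -67.7  65. ] maxz 66.6
band [393. 128.] 198 [687.1  50.7  65. ] maxz 66.6
band [317. 142.] 455 [694.9 101.7 141.6] maxz 143.1
band [378. 281.] 114 [556.2  67.   64.9] maxz 66.3
band [447. 280.] 128 [550.8   7.9  64.6] maxz 66.2
band [515. 282.] 151 [543.6 -49.9  64.3] maxz 66.2
band [308. 349.] 13 [568.1 123.  140.5] maxz 143.1
width 18.366796336307623 f [0.6 0.4 0.1]
clip frame x,y of TCP -1.0 -7.0 axis z-60: 78.3 dth -0.21 tilt [-0.019  0.039] w 18.366796336307623 f [0.6 0.4 0.1]
from [627.9 110.9 132.3] -97.01 [-0.019  0.039 -0.999]
[0.0, -0.0028, 0.0212, 0.001, -0.1, 0.0, -0.0027, 0.0212, 0.001, -0.1]
```

>>> apply_moves(steps=[0.0,-0.004,0.021,0,0,0.0,-0.004,0.02,0,0,0.0,0,0,0,0])

```text
time_s: 28.8
eef_pos: [626.1, 121.3, 90.9]
ee_rot: [-0.465, 0.543, -0.514, 0.473]
ft_force: [-1.0, 0.9, -1.0]
width: 18.4
```

```bash
python3 - <<'E'
from h import *
off(3);plan([(0.0,*CL[3],75,-96.8,25)])
E
```

```text
clip frame x,y of TCP -4.0 3.1 axis z-60: 36.9 dth -0.04 tilt [-0.019  0.039] w 18.377365338847785 f [-1.   0.9 -1. ]
from [626.1 121.3  90.9] -96.84 [-0.019  0.039 -0.999]
[0.0, 0.0037, 0.0157, 0.0044, -0.04]
```

>>> apply_moves(steps=[0.0,0.004,0.01,0.003,0,0.0,0,0,0,0])

```text
time_s: 28.97
eef_pos: [626.4, 117.8, 79.9]
ee_rot: [-0.467, 0.543, -0.513, 0.473]
ft_force: [-0.6, -0.5, -1.9]
width: 18.4
```

```bash
python3 - <<'E'
from h import *
off(3)
E
```

```text
clip frame x,y of TCP -3.3 -0.3 axis z-60: 25.9 dth 0.13 tilt [-0.022  0.038] w 18.44674812430566 f [-0.6 -0.5 -1.9]
```

Aligned. Press down.

>>> apply_moves(steps=[0.0,0.0003,0.007,0.001,0,0.0,0.0002,0.006,0,0,0.0,0.0002,0.005,0,0,0.0,0,0.005,0,0])

```text
time_s: 29.3
eef_pos: [629.3, 117.9, 60.3]
ee_rot: [-0.465, 0.542, -0.514, 0.475]
ft_force: [-1.7, 2.5, 10.0]
width: 18.7
```

```bash
python3 - <<'E'
from h import *
off(3)
E
```

```text
clip frame x,y of TCP -0.5 0.1 axis z-60: 6.3 dth 0.15 tilt [-0.015  0.039] w 18.728313700604573 f [-1.7  2.5 10. ]
```

>>> apply_moves(steps=[0.0,0,0.005,0,0,0.0,0,0.003,0,0])

```text
time_s: 29.47
eef_pos: [630.2, 118.8, 54.3]
ee_rot: [-0.464, 0.542, -0.514, 0.476]
ft_force: [-12.7, -1.6, 34.4]
width: 18.6
```

>>> apply_moves(steps=[0.0,0,0.003,0,0])

```text
time_s: 29.55
eef_pos: [630.2, 119.2, 54.2]
ee_rot: [-0.464, 0.542, -0.514, 0.476]
ft_force: [-14.8, -0.5, 43.6]
width: 18.3
```

>>> apply_moves(steps=[0.045,0,-0.001,0,0,0.045,0,0,0,0,0.045,0,0,0,0,0.045,0,-0.02,0,0,0.045,0,-0.035,0,0])

```text
time_s: 29.97
eef_pos: [627.0, 116.4, 105.7]
ee_rot: [-0.467, 0.544, -0.512, 0.473]
ft_force: [0.7, 0.3, 0.0]
width: 44.9
```

>>> apply_moves(steps=[0.045,0,-0.04,0,0,0.045,0.015,-0.03,0,0,0.07,0.03,0,0,0,0.07,0.03,0,0,0,0.07,0,0,0,0])

```text
time_s: 30.38
eef_pos: [623.7, 38.2, 180.8]
ee_rot: [-0.465, 0.541, -0.513, 0.477]
ft_force: [0.6, 0.9, -0.5]
width: 70.0
```

```bash
python3 - <<'E'
from h import *
seated('w10.png')
print(tool()[0])
E
```

```text
yel [22.  3.] 357 x 156.0 y 330.9 ztop 80.6
yel [232. 123.] 131 x 67.7 y 180.0 ztop 66.3
yel [298. 127.] 123 x 64.9 y 120.4 ztop 66.5
yel [365. 126.] 127 x 66.3 y 62.0 ztop 66.2
yel [432. 127.] 140 x 66.2 y 2.9 ztop 66.4
yel [245. 249.] 15 x -60.6 y 178.4 ztop 66.3
yel [300. 255.] 76 x -67.4 y 121.3 ztop 66.2
yel [356. 255.] 77 x -65.6 y 61.8 ztop 66.1
yel [413. 257.] 82 x -65.8 y 3.4 ztop 66.1
hub [237. 193.] 616 x 2.7 y 180.5 ztop 70.6
hub [360. 198.] 618 x -0.5 y 63.5 ztop 70.6
hub [298. 197.] 620 x -0.0 y 121.8 ztop 70.4
hub [422. 201.] 587 x -2.6 y 4.7 ztop 70.5
hub [  3. 370.] 117 x -236.1 y 497.6 ztop 80.4
[623.77019003  39.90599148 180.60340145]
```

View pics/w10.png

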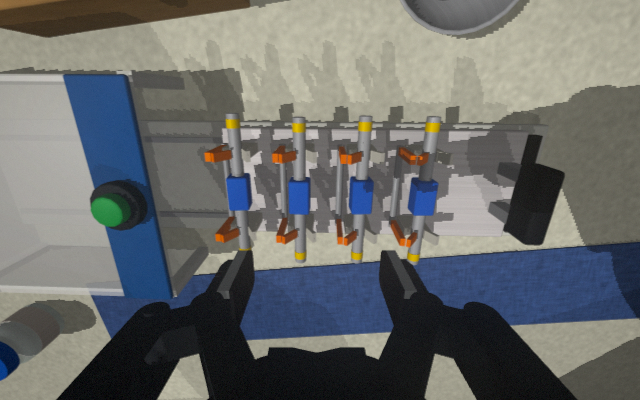

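All four hubs are in their clips at px (237,193), (298,197), (360,198) and (422,201). Every shaft top is 66 mm high (axis 60), centred within 3 mm. Now the grip bar.

```bash
python3 - <<'E'
from h import *
plan([(0.085,597,-155.5,160,-96.8)])
E
```

```text
from [623.8  39.9 180.6] -96.45 [-0.013  0.041 -0.999]
[0.085, 0.0396, 0.0026, -0.0009, 0.07, 0.085, 0.0396, 0.0026, -0.0008, 0.07, 0.085, 0.0396, 0.0026, -0.0008, 0.07, 0.085, 0.0396, 0.0026, -0.0007, 0.07, 0.085, 0.0396, 0.0026, -0.0007, 0.07]
```

>>> apply_moves(steps=[0.085,0.0395,0.0025,-0.001,0,0.085,0.0395,0.0025,-0.001,0,0.085,0.0395,0.0025,-0.001,0,0.085,0.0395,0.0025,-0.001,0,0.085,0.0395,0.0025,-0.001,0])

```text
time_s: 30.85
eef_pos: [598.8, -151.1, 157.9]
ee_rot: [-0.467, 0.539, -0.51, 0.481]
ft_force: [1.0, -0.2, -0.1]
width: 84.8
```

>>> apply_moves(steps=[0.085,0,0,0,0,0.085,0,0,0,0])

```text
time_s: 31.02
eef_pos: [597.3, -157.0, 155.4]
ee_rot: [-0.465, 0.541, -0.511, 0.479]
ft_force: [0.2, 0.9, -0.3]
width: 84.9
```

```bash
python3 - <<'E'
from h import *
I,D,c,T=snap('wrist');P=pts(c,T,D)
H=cv2.cvtColor(I,cv2.COLOR_RGB2HSV);m=(H[...,2]<70)&(P[...,2]>85)&(P[...,2]<97);q=P[m]
q=q[(abs(q[:,0]-597)<70)&(abs(q[:,1]+155)<60)];print(len(q),cv2.minAreaRect(q[:,:2].astype(np.float32)))
plan([(0.085,597,-155.5,100,-96.8),(0.085,597,-155.5,72,-96.8)])
E
```

```text
1700 ((597.9832153320312, -154.54507446289062), (16.815990447998047, 68.93714141845703), 83.08918762207031)
from [ 597.2 -156.8  155.3] -96.15 [-0.015  0.044 -0.999]
[0.085, 0.0006, 0.0276, 0.0003, 0.32, 0.085, 0.0006, 0.0276, 0.0003, 0.32, 0.085, 0.0012, 0.028, 0.0005, -0.0]
```

>>> apply_moves(steps=[0.085,0,0.028,0,0.3,0.085,0,0.028,0,0.3,0.085,0,0.028,0,0,0.085,0,0,0,0])

```text
time_s: 31.4
eef_pos: [599.7, -147.9, 70.4]
ee_rot: [-0.463, 0.541, -0.514, 0.478]
ft_force: [-1.5, 0.5, 0.3]
width: 84.5
```

>>> apply_moves(steps=[0.0,0,0,0,0,0.0,0,0,0,0,0.0,0,0,0,0,0.0,0,0,0,0,0.0,0,0,0,0])

```text
time_s: 31.82
eef_pos: [602.1, -144.1, 73.9]
ee_rot: [-0.464, 0.539, -0.513, 0.48]
ft_force: [-2.2, -2.9, -1.6]
width: 24.9
```

>>> apply_moves(steps=[0.0,0,0,0,0,0.0,0,0,0,0,0.0,0,0,0,0])

```text
time_s: 32.07
eef_pos: [602.4, -144.2, 74.7]
ee_rot: [-0.464, 0.539, -0.514, 0.48]
ft_force: [1.3, -0.2, -5.0]
width: 16.7
```

```bash
python3 - <<'E'
from h import *
p,M,st=tool();plan([(0,*(p[:2]+255*np.array([.1184,.993])),p[2],-96.8,26)]);print(st['width'],st['ft_force'])
E
```

```text
from [ 602.4 -144.2   74.7] -96.27 [-0.006  0.042 -0.999]
[0, -0.0255, 0.001, 0.0002, 0.05, 0, -0.0255, 0.001, 0.0002, 0.05, 0, -0.0255, 0.001, 0.0002, 0.05, 0, -0.0255, 0.001, 0.0002, 0.05, 0, -0.0255, 0.001, 0.0002, 0.05]
[0, -0.0255, 0.001, 0.0001, 0.05, 0, -0.0255, 0.001, 0.0001, 0.05, 0, -0.0255, 0.001, 0.0001, 0.05, 0, -0.0255, 0.001, 0.0001, 0.05, 0, -0.0255, 0.001, 0.0, 0.05]
16.709253328524916 [ 1.30607949 -0.16491723 -5.02000427]
```

>>> apply_moves(steps=[0.0,-0.01,0.0005,0,0,0.0,-0.018,0.001,0,0,0.0,-0.025,0.001,0,0,0.0,-0.025,0.001,0,0,0.0,-0.025,0.001,0,0])

```text
time_s: 32.48
eef_pos: [613.9, -48.2, 74.7]
ee_rot: [-0.463, 0.538, -0.518, 0.477]
ft_force: [1.7, -5.7, -5.7]
width: 16.3
```

>>> apply_moves(steps=[0.0,-0.025,0.001,0,0,0.0,-0.025,0.001,0,0,0.0,-0.025,0.001,0,0,0.0,-0.02,0.001,0,0,0.0,-0.012,0.0005,0,0])

```text
time_s: 32.9
eef_pos: [627.0, 61.1, 74.7]
ee_rot: [-0.465, 0.536, -0.519, 0.477]
ft_force: [1.3, -4.2, -5.2]
width: 17.0
```

>>> apply_moves(steps=[0.0,-0.018,0.0005,0,0,0.0,-0.012,0.0005,0,0,0.0,-0.008,0.0003,0,0,0.0,-0.006,0,0,0])

```text
time_s: 33.23
eef_pos: [632.4, 106.4, 74.7]
ee_rot: [-0.465, 0.535, -0.519, 0.477]
ft_force: [2.2, -3.5, -6.1]
width: 16.5
```

>>> apply_moves(steps=[0.0,-0.005,0,0,0,0.0,-0.005,0,0,0,0.0,-0.004,0,0,0])

```text
time_s: 33.48
eef_pos: [632.9, 110.8, 74.6]
ee_rot: [-0.471, 0.532, -0.521, 0.473]
ft_force: [-0.4, -18.0, -1.5]
width: 16.7
```

>>> apply_moves(steps=[0.0,-0.006,0,0,0,0.0,-0.006,0,0,0])

```text
time_s: 33.65
eef_pos: [632.8, 110.8, 74.4]
ee_rot: [-0.475, 0.529, -0.524, 0.468]
ft_force: [0.2, -29.9, 3.6]
width: 16.7
```

>>> apply_moves(steps=[0.085,0,0,0,0,0.085,0,0,0,0,0.085,0,0,0,0,0.085,0,0,0,0,0.085,0,0,0,0])

```text
time_s: 34.07
eef_pos: [634.0, 107.9, 76.1]
ee_rot: [-0.474, 0.53, -0.525, 0.467]
ft_force: [-0.6, 0.0, 0.2]
width: 76.1
```

>>> apply_moves(steps=[0.085,0,-0.03,0,0,0.085,0,-0.04,0,0,0.085,0,-0.035,0,0,0.085,0,0,0,0,0.085,0,0,0,0])

```text
time_s: 34.48
eef_pos: [634.2, 110.9, 184.3]
ee_rot: [-0.475, 0.531, -0.524, 0.468]
ft_force: [0.3, -0.4, -0.8]
width: 85.1
```

```bash
python3 - <<'E'
from h import *
I,D,c,T=snap('wrist','w11.png');P=pts(c,T,D);p,M,st=tool()
H=cv2.cvtColor(I,cv2.COLOR_RGB2HSV);m=(H[...,2]<70)&(P[...,2]>85)&(P[...,2]<97);q=P[m]
q=q[(abs(q[:,0]-630)<70)&(abs(q[:,1]-108)<50)];print('bar',len(q),cv2.minAreaRect(q[:,:2].astype(np.float32)))
for b in blobs(I,(50,80,40),(85,255,255),40):
    q=P[b[2]];q=q[q[:,2]>60];print('green',b[0],len(q),np.median(q,0),np.percentile(q[:,2],[10,50,90]))
    print(ray(c,T,b[0],np.median(q[:,2])))
seated();print(p,th(M),M.round(3))
E
```

```text
bar 1318 ((629.7692260742188, 110.4940185546875), (16.50489044189453, 68.35980987548828), 82.99785614013672)
green [192.62613065 214.03919598] 995 [642.92988518 211.08370225 115.35136403] [108.92096844 115.35136403 116.39963282]
[[643.13456322 210.99227456 115.35136403]]
yel [82.  7.] 1738 x 156.3 y 355.0 ztop 80.8
hub [ 31. 376.] 1154 x -227.3 y 518.3 ztop 80.5
[634.94989875 111.06798031 184.85302884] -96.41758713275249 [[-0.112 -0.012  0.994]
 [-0.994  0.001 -0.112]
 [-0.    -1.    -0.012]]
```

View pics/w11.png

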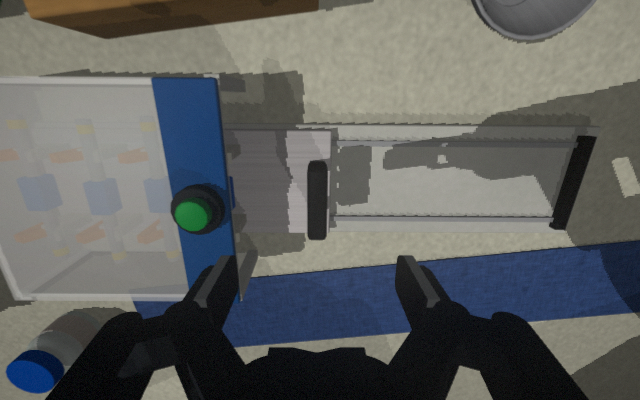

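The carriage is home: bar at (317,200), 267 mm of travel seen, and it held at the inner stop under 30 N. The seated hubs show through the hood. The button top is at (643,211,116). Close the fingers and go over it.

```bash
python3 - <<'E'
from h import *
plan([(0.0,643,211.3,145,-96.8,25)])
E
```

```text
from [634.3 110.8 183.6] -96.42 [-0.014  0.001 -1.   ]
[0.0, -0.0202, 0.0077, -0.0004, 0.08, 0.0, -0.0202, 0.0077, -0.0004, 0.08, 0.0, -0.0202, 0.0077, -0.0005, 0.08, 0.0, -0.0202, 0.0077, -0.0005, 0.08, 0.0, -0.0202, 0.0077, -0.0005, 0.08]
```

>>> apply_moves(steps=[0.0,-0.02,0.003,0,0,0.0,-0.02,0.005,-0.0005,0,0.0,-0.02,0.008,-0.0005,0,0.0,-0.02,0.009,-0.0005,0,0.0,-0.02,0.008,-0.0005,0])

```text
time_s: 35.0
eef_pos: [641.2, 210.2, 145.0]
ee_rot: [-0.475, 0.533, -0.524, 0.465]
ft_force: [0.7, 0.2, 0.2]
width: 24.9
```

>>> apply_moves(steps=[0.0,0,0,0,0,0.0,0,0,0,0,0.0,0,0,0,0])

```text
time_s: 35.25
eef_pos: [637.5, 213.5, 138.1]
ee_rot: [-0.479, 0.533, -0.521, 0.463]
ft_force: [-0.2, -0.2, -0.1]
width: -0.1
```

```bash
python3 - <<'E'
from h import *
plan([(0.0,643,211.3,122,-96.8,25)]);print(tool()[2]['width'])
E
```

```text
from [637.5 213.5 138.1] -96.42 [-0.029 -0.003 -1.   ]
[0.0, 0.0014, 0.0159, 0.0061, 0.38]
-0.064506809649309
```

>>> apply_moves(steps=[0.0,0.002,0.01,0.005,0,0.0,0,0.008,0.001,0,0.0,0,0.004,0,0,0.0,0,0.002,0,0])

```text
time_s: 35.58
eef_pos: [643.4, 208.2, 111.9]
ee_rot: [-0.479, 0.534, -0.522, 0.462]
ft_force: [-1.2, 1.8, 3.9]
width: -0.1
```

>>> apply_moves(steps=[0.0,0,0.003,0,0,0.0,0,0.002,0,0])

```text
time_s: 35.75
eef_pos: [643.7, 208.2, 109.7]
ee_rot: [-0.478, 0.535, -0.522, 0.462]
ft_force: [-9.4, -0.8, 25.4]
width: 0.1
```

The button has bottomed out (109.7, i.e. 6 mm down, 25 N). Hold, lift clear, check.

>>> apply_moves(steps=[0.0,0,0.001,0,0,0.0,0,0.001,0,0,0.0,0,0.001,0,0])

```text
time_s: 36.0
eef_pos: [643.5, 208.2, 110.4]
ee_rot: [-0.477, 0.535, -0.522, 0.462]
ft_force: [-2.2, 1.5, 4.5]
width: -0.0
```

>>> apply_moves(steps=[0.0,0,-0.02,0,0,0.0,0,-0.035,0,0,0.0,0,-0.04,0,0,0.0,0.03,0,-0.02,0,0.0,0.035,0,-0.02,0])

```text
time_s: 36.42
eef_pos: [601.4, 149.6, 208.6]
ee_rot: [-0.477, 0.534, -0.522, 0.464]
ft_force: [-0.5, -0.9, -0.2]
width: 0.1
```

>>> apply_moves(steps=[0.0,0.03,0,-0.015,0,0.0,0,0,0,0,0.0,0,0,0,0,0.0,0,0,0,0])

```text
time_s: 36.75
eef_pos: [579.3, 114.6, 211.1]
ee_rot: [-0.476, 0.534, -0.523, 0.463]
ft_force: [0.1, 0.2, -0.1]
width: 0.2
```

```bash
python3 - <<'E'
from h import *
I,D,c,T=snap('wrist','w12.png');P=pts(c,T,D);p,M,st=tool()
H=cv2.cvtColor(I,cv2.COLOR_RGB2HSV);m=(H[...,2]<70)&(P[...,2]>85)&(P[...,2]<97);q=P[m]
q=q[(abs(q[:,0]-630)<70)&(abs(q[:,1]-108)<50)];print('bar',len(q),cv2.minAreaRect(q[:,:2].astype(np.float32)))
for b in blobs(I,(50,80,40),(85,255,255),40):
    q=P[b[2]];q=q[q[:,2]>60];print('green',b[0],len(q),np.percentile(q[:,2],[10,50,90]))
print(p,st['ft_force'])
I,_,_,_=snap('top');cv2.imwrite('pics/c4.png',cv2.resize(I[80:280,140:540],None,fx=2,fy=2)[:,:,::-1])
E
```

```text
bar 1403 ((629.6567993164062, 110.51828002929688), (17.540271759033203, 68.0782470703125), 83.75812530517578)
green [192.32952183 142.46257796] 962 [111.75881528 115.43588461 116.48313418]
[579.68115722 114.99753415 211.07891361] [ 0.20554288  0.07815028 -0.06500689]
```

View pics/w12.png

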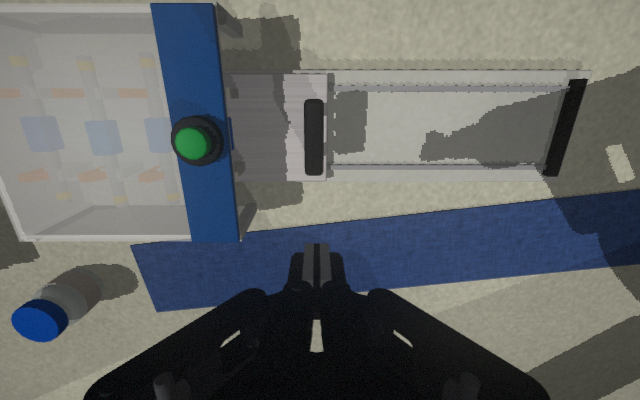

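The bar stays at the inner stop. The stop-to-stop gripped travel was 267.6 mm in y, or 269.5 mm along the slide, against 270. The button is back at full height and the arm is clear. Handing in.

```bash
python3 -c "
from bench import manip
print(manip.sign_off())"
```

```text
the job is handed in; nothing more can be done
None
```

I pulled the carriage out, pressed all four handpieces into their own clips, slid the carriage home, pressed and released the start button, and handed the job in at about 37 s. Sign-off gives no verdict.

**Seating:** With the carriage still out, every shaft top measured 66 mm high, which puts the axis at 60 mm. The shafts were parallel to the clips and centred within 3 mm.

**Carriage home:** It stopped firmly against the inner stop under 30 N. Travel from stop to stop was about 269.5 mm (270 expected), and the bar had not moved after the button press.

**Button:** It went down about 6 mm and was held for more than 0.25 s. It then came back to its original height of about 116 mm. The arm is clear, with about 0 N on the wrist.

**Checks that disagreed or fell short:**
- **First pull:** it moved only about 260 mm, because the carriage started 10–14 mm out from home. It also tilted the tool by 8°. I corrected that by pushing the empty carriage to its inner stop and pulling it out again, before loading anything.
- **Seating force:** the first handpiece was pressed with 84 N at the wrist, below the 120 N limit. The others took about 40–60 N.
- **Fourth handpiece:** in the last picture only three are visible through the hood. The fourth is under the blue bar, so its final position is inferred from the check made before sliding home.
- **Bottle, cup and jar:** I did not re-measure them. The arm never worked close to them, and the red look-alike was left alone.

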